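# Load and start the block edge-rounder

### The arm

A 6-joint arm with a two-finger parallel gripper is mounted at the origin on the work surface. World frame = base frame: x ahead of the robot, y to its left, z up, the work surface at z = 0. Lengths are in m, angles in rad, forces in N, time in s.
With the tool pointing down it reaches from about 0.375 to 0.9 m from the base axis. Payload 3.1 kg.
Tool frame: the origin (TCP) lies between the finger pads; the fingertips stand 19 mm ahead of it and the grasp point (between the pads) is the TCP; z points along the fingers, y is the line along which they close (so a half turn about z gives the same grasp; the last joint's range is limited). The gripper opens to 87 mm and grips with 3 to 60 N. Pads are 19 mm wide; open, the fingers measure 117 mm over their backs; the gripper's body (75 mm by 190 mm) begins 51 mm behind the grasp point.
Start: joints at [1.097, 0.527, 1.433, -0, 1.181, -0.178], TCP at [0.182, 0.598, 0.242] pointing down, gripper open.
Joint ranges: [-3.08, 3.08], [-0.75, 2.2], [0.22, 2.44], [-1.43, 4.57], [0, 2.65], [-2.85, 2.85]. Speed limits (rad/s): [2.79, 2.79, 3.14, 3.14, 3.14, 3.14].

### API

Orientations are given as a unit quaternion [x, y, z, w].
In Python, from rig import telemetry, viewer, hand_in gives the robot as it stands. The module is installed in compiled form; this text tells all that it offers.
- The arm moves only by the shell command python3 -m creep 'ROWS' [FORCE]. ROWS is JSON, a list of rows, each an object with "translation": the shift along the tool's x, y, z in mm, a list of three; "roll": the turn about the tool's z in degrees; "gripper": the finger opening in mm, from 0 to 87. In form: [{"translation": [tx, ty, tz], "roll": roll, "gripper": gripper}, ...]. A call has 1 to 5 rows; each row is the pose to reach, as a shift and turn from the pose commanded when the call began, along the tool's axes at that moment; what a row does not reach only later rows make up. A row lasts 1/12 s, in which the tool goes at most 41.7 mm and 7.16 degrees, less where a joint would pass 70% of its speed; a pose out of reach is approached as far as the arm can. A call with a gripper value outside its range is refused whole. The fingers move at their own pace and stop on an object; FORCE is the grip in N (left out, the last holds). Time passes only in rows, so rows that repeat a pose let the fingers close. It gives the time, the measured TCP pose, the force, the opening and the grip force at its end, in the units of the state.
- telemetry.get_obs(): the state, without advancing time (a new reading comes with each control period).
- viewer.camera(name): name is "side" or "top" or "wrist"; returns the picture (480x640x3 uint8, blue, green, red); there is no depth.
- viewer.camera_info(name): a dict with "intrinsics" (3x3 intrinsics, pixels), "rvec" (rotation vector, rad) and "tvec" (3), from world to camera coordinates, as OpenCV has them; the wrist camera has in their place "hand_eye" (4x4, takes a point from camera to tool coordinates, whose origin is the TCP and whose axes are the flange's). Camera axes: x right, y down, z forward; pixel columns grow to the right and rows downward; lengths in m; the calibration is good to about 2 mm. A picture is of the moment at which its call begins: read the wrist's pose just before it. camera_info takes no time and is no camera call.
- hand_in(): hands the job in; it is judged then, once.
Trained networks look in the newest picture that a camera, given by its name, has taken for a name from the list of things; names that differ only in an ending like _2 or _b are one class to them, and where a whole thing is asked for, a point or a joint stands for the part that bears it (a point fixed in the world has none). Each returns a list of dicts, best first, with "p" (0 to 1); they miss things now and then, are a little off and sometimes report something else, mostly with a low value. They report only what shows in the picture. A call takes as long as a camera call. They do not tell look-alikes from the thing itself.
- viewer.recognise(camera, thing): "bbox" ([left, top, width, height] in pixels, round what is visible of it).
The state is a dict: "time": time; "q": joint angles; "joint_velocities": joint speeds; "joint_torque": joint torques, N m; "position": TCP position; "tool_rot": TCP orientation; "ft_force": force on the tool from outside, world axes, zero at the start; "moment": the same for the moment, N m; "grip_width": finger opening in m; "grip_force": force on a finger pad.
Only numpy, scipy, OpenCV 4.12 (cv2) and the standard library are available. Lean on these libraries where they do the work, as an engineer would, in place of code of your own. Each camera call takes 0.05 s, during which the arm holds its last target. There are 200 camera calls.

### The job

Get the edge-rounding machine running on the next batch: tip the wooden blanks off the tray into its tub and put the tray back on its cork mat, set right way up, put every blank that lies loose on the bench in the tub too, and slide the battery along the machine's rail until it clicks fully home. Then, with all that done, press the start button and let go; leave the other things on the bench where they are.

Things in the scene. Friction and masses are not known exactly. Their poses are not given: they have to be found in the camera images.
- machine: (All sizes in mm.) Fixed edge-rounding machine: grey base plate 250 (x) x 440 (y, from -215 to 225) x 25 high, origin under it; its features turn with it (yaw within 0.2 rad). On its +y half stands an open steel tub; on its -y half, along y = -95, the battery rail lies on the plate's bare top (the deck); start button at x = -30, y = -190.
- tub_in (a point): Centre of the tub's inner floor, 33 above the table, axes as the machine. Inside the tub measures 174 (x) x 184 (y), walls 8 thick; the rim is 82 above this point (115 above the table).
- deck_start (a point): Point on the deck's surface, 25 above the table, on the rail's centre line in front of (115 on the robot's side of) rail_home. A battery stood here with its centre over this point, lengthwise along machine x, lies flat on the deck just clear of the rail and need only be slid along machine +x. The rail's flange is 40 wide, its top 12 above the deck, its near end rounded.
- rail_home (a point): Point on the deck's surface, 25 above the table, where the battery's origin lies when fully home; axes as the machine; the battery arrives along machine +x. The aluminium T-rail runs from 50 before this point to 53 beyond it. An end stop 56 beyond it (90 wide, 70 above the table) halts the battery 1 past the exact point.
- roller_a (a joint): Sprung steel roller on the +y side at rail_home (its twin faces it): outward travel, m, 0 at rest and when snapped in, 0.003 while the battery's flank pushes it aside. The battery's leading end meets the rollers 55 before home; pushing past takes about 8 to 10 N, friction included; they snap into its notches at home. Housings 12 above the deck
- battery: Black tool battery, 110 (its x) x 60 (its y) x 60 high, about 0.55 kg, origin at the centre of its underside; either end may go first. A lengthwise T-channel under it (44 wide, mouth 28, roof 14 up; 2 play sideways and up) fits over the rail while its underside glides on the deck. Mid-length notches 13 wide in the lower 14 of each flank take the rollers: grip above them.
- tray: Aluminium tray, floor 160 (its x) x 116 (its y), 4 thick, walls 4 thick and 22 high on three sides; the end at its +x is open for pouring. Floor smooth: blocks slide off it at about 20 to 25 degrees. Origin at the centre of its underside; 0.28 kg.
- tray_grip (a point): Point on the tray's wooden handle bar, over the tray's middle, 80 above its underside, axes as the tray. The bar runs along tray x from 92 behind this point to 30 in front of it, is 16 wide (tray y) and 20 high (10 above and below this point), carried by one post at the tray's back end; 66 free beneath it.
- tray_lip (a point): Middle of the tray's open pouring edge, 80 in front of its origin.
- mat: Fixed cork mat 190 x 150 x 3 high, origin under its centre: the tray's place.
- start (a joint): Travel of the start button, m: 0 released, 0.007 fully down; springs back, about 5 N fully down.
- start_top (a point): Top centre of the start button (36 across), pressed straight down.
- blank1: Blank that starts on the tray: bare wooden block 66 (its x) x 30 (its y) x 24 high, 40 g; origin at the centre of its underside. May be absent (None).
- blank2: Blank that starts on the tray: bare wooden block 66 (its x) x 30 (its y) x 24 high, 40 g; origin at the centre of its underside. May be absent (None).
- blank3: Blank that starts on the tray: bare wooden block 66 (its x) x 30 (its y) x 24 high, 40 g; origin at the centre of its underside. May be absent (None).
- blank4: Blank that starts loose on the bench beyond the tray: bare wooden block 66 (its x) x 30 (its y) x 24 high, 40 g; origin at the centre of its underside. May be absent (None).
- blank5: Blank that starts loose on the bench beyond the tray: bare wooden block 66 (its x) x 30 (its y) x 24 high, 40 g; origin at the centre of its underside. May be absent (None).
- blank6: Blank that starts loose on the bench beyond the tray: bare wooden block 66 (its x) x 30 (its y) x 24 high, 40 g; origin at the centre of its underside. May be absent (None).
- tape: Bystander, loose: roll of paper tape lying flat, 90 across, 25 high mm.
- sander: Bystander, loose: cork sanding block, 100 x 60 x 32 high mm.
There are look-alikes about, which are no part of the job. Of the things shaped like the battery, the black one is meant. Leave any purple look-alike of the blank5 alone.

How it is judged:
On the way, in this order (a step that is already met when the one before it is completed fails the run):
1. the tray is tipped, its pouring edge over the tub (angle between tray's own z axis and vertical above 0.4 rad and horizontal distance between tray_lip and tub_in below 0.11 m and height (world z) of tray_lip above 0.06 m), for 0.2 s.
2. every blank is in the tub, the battery is home on the rail and the tray is back on its mat (x of blank1 in the frame of tub_in between -0.09 and 0.09 m and y of blank1 in the frame of tub_in between -0.095 and 0.095 m and z of blank1 in the frame of tub_in between -0.02 and 0.08 m and x of blank2 in the frame of tub_in between -0.09 and 0.09 m and y of blank2 in the frame of tub_in between -0.095 and 0.095 m and z of blank2 in the frame of tub_in between -0.02 and 0.08 m and x of blank3 in the frame of tub_in between -0.09 and 0.09 m and y of blank3 in the frame of tub_in between -0.095 and 0.095 m and z of blank3 in the frame of tub_in between -0.02 and 0.08 m and x of blank4 in the frame of tub_in between -0.09 and 0.09 m and y of blank4 in the frame of tub_in between -0.095 and 0.095 m and z of blank4 in the frame of tub_in between -0.02 and 0.08 m and x of blank5 in the frame of tub_in between -0.09 and 0.09 m and y of blank5 in the frame of tub_in between -0.095 and 0.095 m and z of blank5 in the frame of tub_in between -0.02 and 0.08 m and x of blank6 in the frame of tub_in between -0.09 and 0.09 m and y of blank6 in the frame of tub_in between -0.095 and 0.095 m and z of blank6 in the frame of tub_in between -0.02 and 0.08 m and x of battery in the frame of rail_home between -0.0045 and 0.0045 m and y of battery in the frame of rail_home between -0.005 and 0.005 m and z of battery in the frame of rail_home between -0.004 and 0.006 m and angle between the x axis of battery and the x axis of rail_home, either way round below 0.08 rad and angle between battery's own z axis and vertical below 0.08 rad and horizontal distance between tray and mat below 0.035 m and height (world z) of tray between -0.002 and 0.008 m and angle between tray's own z axis and vertical below 0.06 rad), for 0.3 s.
3. the start button is pressed down (value of joint start above 0.0045 m and x of battery in the frame of rail_home between -0.0045 and 0.0045 m and y of battery in the frame of rail_home between -0.005 and 0.005 m and z of battery in the frame of rail_home between -0.004 and 0.006 m and angle between the x axis of battery and the x axis of rail_home, either way round below 0.08 rad and angle between battery's own z axis and vertical below 0.08 rad), for 0.05 s.
At the end, for the whole second after the job is handed in: Every blank in the tub; battery within 4.5 mm of home along the rail, 5 mm across, level and straight within 0.08 rad; tray upright and flat, within 35 mm of the mat's centre; start button pressed over 4.5 mm after all that and released; all at rest (all of step 2 and linear speed of each of blank1, blank2, blank3, blank4, blank5, blank6, battery, tray below 0.03 m/s and value of joint start below 0.002 m); the robot touches nothing.
It fails at once if another thing on the bench is pushed more than 4 cm from its place (distance of tape from where it was at the start of the episode above 0.04 m or distance of sander from where it was at the start of the episode above 0.04 m).
Of blank1, blank2, blank3 only 2 to 3 are there at a start; the rules pass over those that are not, and their reading is None.
Of blank4, blank5, blank6 only 2 to 3 are there at a start; the rules pass over those that are not, and their reading is None.
At some moment in a run one of blank4, blank5, blank6, battery may be knocked a few centimetres aside while the robot is not near it.
It also fails if it takes over 192 s, if anything falls off the work surface, if the arm or the gripper's body presses on something with over 40 N, if the wrist force passes 120 N, or if a joint passes its speed limit or range.

## Working session

There is one attempt and no reset: what is moved stays moved. The work goes in short steps, Python scripts to look and compute and a shell command to move; the robot and the scene stay as the last step left them, time stands still between calls to the robot, and variables do not carry over. Pictures are saved under pics/ and viewed, at most 14 in all, crops included, and the job is handed in when it is done.

```bash
mkdir -p pics; ls; cat > h.py <<'E'
import numpy as np,cv2
from rig import telemetry,viewer
from scipy.spatial.transform import Rotation as R
def proj_mats(cam,obs=None):
    ci=viewer.camera_info(cam);K=np.array(ci["intrinsics"])
    if cam=="wrist":
        o=obs or telemetry.get_obs();T=np.eye(4);T[:3,:3]=R.from_quat(o["tool_rot"]).as_matrix();T[:3,3]=o["position"]
        E=np.linalg.inv(T@np.array(ci["hand_eye"]))[:3]
    else:
        E=np.hstack([cv2.Rodrigues(np.array(ci["rvec"]))[0],np.array(ci["tvec"]).reshape(3,1)])
    return K,E
def at_z(KE,uv,z):
    K,E=KE;uv=np.atleast_2d(uv).astype(float);c=-E[:,:3].T@E[:,3]
    d=(E[:,:3].T@np.linalg.inv(K)@np.c_[uv,np.ones(len(uv))].T).T
    return c+d*((z-c[2])/d[:,2])[:,None]
def pix(KE,X):
    K,E=KE;X=np.atleast_2d(X);p=(K@(E@np.c_[X,np.ones(len(X))].T)).T
    return p[:,:2]/p[:,2:]
def tri(KE1,uv1,KE2,uv2):
    X=cv2.triangulatePoints(KE1[0]@KE1[1],KE2[0]@KE2[1],np.array(uv1,float).reshape(2,1),np.array(uv2,float).reshape(2,1));return (X[:3]/X[3]).ravel()
def st():
    o=telemetry.get_obs();print("t",round(o["time"],2),"p",np.round(o["position"],4),"yaw x-axis deg",np.round(np.degrees(np.arctan2(*R.from_quat(o["tool_rot"]).as_matrix()[[1,0],0])),2),"F",np.round(o["ft_force"],1),"w",round(o["grip_width"],4),"gf",round(o["grip_force"],1));return o
E
cat > a.py <<'E'
from h import *
o=st();print(R.from_quat(o["tool_rot"]).as_matrix().round(3))
for c in("top","side"):
    cv2.imwrite(f"pics/{c}0.png",viewer.camera(c))
    K,E=proj_mats(c);print(c,K.round(1).tolist(),(-E[:,:3].T@E[:,3]).round(3),E[2,:3].round(2))
    for n in("machine","battery","tray","blank1","start_top","tape","sander","mat"):
        print(n,[(np.round(d["bbox"]).astype(int).tolist(),round(d["p"],2)) for d in viewer.recognise(c,n)])
E
python3 a.py
```

```text
pics
t 0.0 p [0.1813 0.5974 0.2406] yaw x-axis deg 163.11 F [-0.5  0.9 -0.1] w 0.087 gf 0.0
[[-0.957  0.291 -0.001]
 [ 0.291  0.957 -0.002]
 [ 0.    -0.002 -1.   ]]
top [[484.4, 0.0, 313.8], [0.0, 484.4, 237.3], [0.0, 0.0, 1.0]] [ 0.361 -0.009  1.218] [ 0.13 -0.01 -0.99]
machine [([94, 184, 195, 102], 0.76), ([334, 178, 24, 26], 0.65), ([441, 162, 40, 34], 0.18)]
battery [([176, 312, 53, 33], 0.97), ([344, 229, 26, 47], 0.89), ([397, 330, 44, 50], 0.65)]
tray [([401, 230, 69, 72], 0.61), ([442, 252, 20, 24], 0.41)]
blank1 [([415, 262, 22, 33], 0.79), ([335, 179, 24, 25], 0.73), ([393, 144, 20, 29], 0.73), ([443, 251, 19, 23], 0.72), ([374, 185, 20, 30], 0.68), ([422, 250, 17, 27], 0.67), ([411, 184, 20, 24], 0.63), ([270, 240, 13, 17], 0.44)]
start_top [([268, 241, 14, 16], 0.69)]
tape [([440, 160, 40, 39], 0.79), ([415, 265, 21, 29], 0.67)]
sander [([337, 123, 33, 45], 0.9), ([271, 243, 13, 12], 0.22)]
mat [([387, 220, 83, 92], 0.78), ([413, 185, 20, 26], 0.6)]
side [[488.9, 0.0, 312.3], [0.0, 488.9, 230.0], [0.0, 0.0, 1.0]] [ 0.453 -0.933  0.643] [ 0.03  0.85 -0.52]
machine [([275, 134, 102, 113], 0.88), ([373, 327, 37, 30], 0.74)]
battery [([227, 178, 25, 35], 0.87), ([286, 261, 55, 40], 0.7), ([272, 134, 107, 110], 0.36)]
tray [([239, 312, 116, 87], 0.69), ([272, 131, 108, 114], 0.3)]
blank1 [([255, 333, 42, 23], 0.96), ([372, 267, 32, 20], 0.91), ([372, 329, 41, 28], 0.85), ([271, 355, 43, 25], 0.8), ([362, 294, 36, 27], 0.72), ([422, 308, 37, 28], 0.62), ([278, 334, 39, 23], 0.56)]
start_top [([240, 315, 111, 84], 0.63)]
tape [([398, 360, 60, 56], 0.56), ([307, 218, 16, 10], 0.19)]
sander [([414, 262, 59, 34], 0.7)]
mat [([233, 310, 131, 93], 0.56)]
```

```bash
python3 -c "
import cv2
a=cv2.imread('pics/top0.png')[110:400,80:500];cv2.imwrite('pics/top0c.png',cv2.resize(a,None,fx=1.9,fy=1.9,interpolation=cv2.INTER_CUBIC))
a=cv2.imread('pics/side0.png')[110:430,190:510];cv2.imwrite('pics/side0c.png',cv2.resize(a,None,fx=1.85,fy=1.85,interpolation=cv2.INTER_CUBIC))"
```

```text
(no output)
```

View pics/top0c.png

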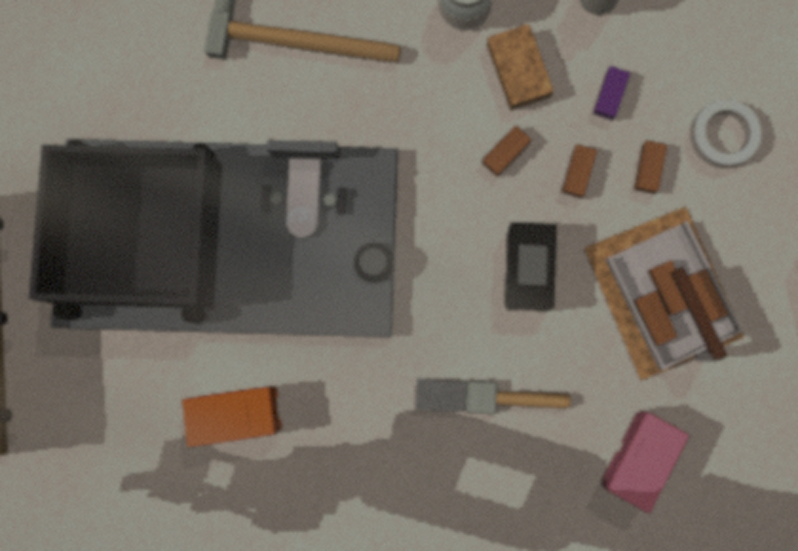

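View pics/side0c.png

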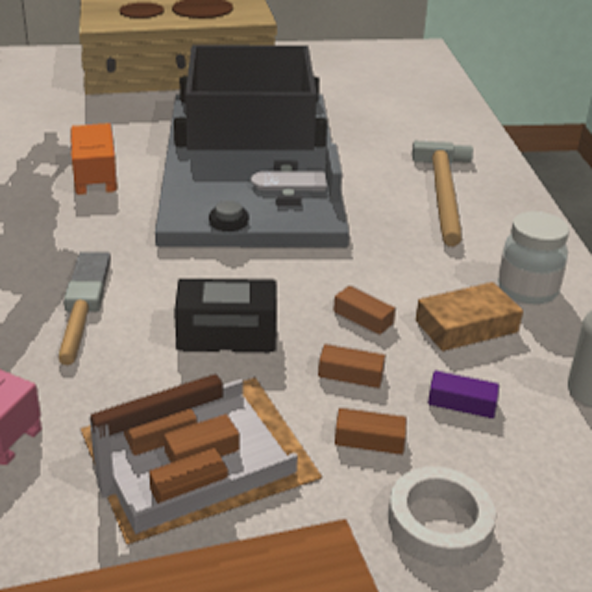

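```bash
cat > b.py <<'E'
from h import *
T=proj_mats("top");S=proj_mats("side")
f=lambda c:np.array([80,110])+np.atleast_2d(c)/1.9
g=lambda c:np.array([190,110])+np.atleast_2d(c)/1.85
print("plate corners",at_z(T,f([(397,150),(392,335),(52,328)]),.025).round(3).tolist())
print("tub rim",at_z(T,f([(43,147),(213,147),(200,302),(32,298)]),.115).round(3).tolist())
for n,t,s in[("batt top ctr",(531,266),(226,291)),("start",(373,258),(229,210)),("bar back",(722,352),(97,420)),("bar front",(680,272),(218,382)),("b mid-ish tip",(302,228),(256,178)),("plate corner R-bottom",(392,335),(157,238)),("tray corner open left",(609,257),(240,388)),("bl A",(510,146),(368,302)),("bl B",(582,164),(352,354)),("bl C",(654,160),(371,417))]:
    X=tri(T,f(t)[0],S,g(s)[0]);print(n,X.round(3),"reproj",(pix(T,X)-f(t)).round(1).tolist())
im=viewer.camera("top");hsv=cv2.cvtColor(im,cv2.COLOR_BGR2HSV)
m=cv2.inRange(hsv,(3,110,50),(14,255,200))
for c in cv2.findContours(m,cv2.RETR_EXTERNAL,cv2.CHAIN_APPROX_NONE)[0]:
    if cv2.contourArea(c)<120:continue
    w=at_z(T,c[:,0,:],.024)[:,:2]
    r=cv2.minAreaRect((w*1000).astype(np.float32));print(np.round(c[:,0].mean(0)),np.round(r[0]),np.round(r[1]),round(r[2]))
E
python3 b.py
```

```text
plate corners [[0.641, 0.036, 0.025], [0.398, 0.047, 0.025], [0.417, 0.484, 0.025]]
tub rim [[0.633, 0.465, 0.115], [0.629, 0.258, 0.115], [0.44, 0.272, 0.115], [0.449, 0.472, 0.115]]
batt top ctr [ 0.481 -0.132  0.06 ] reproj [[-0.0, -0.6]]
start [0.495 0.069 0.043] reproj [[0.0, 0.5]]
bar back [ 0.364 -0.358  0.092] reproj [[0.1, 0.7]]
bar front [ 0.466 -0.312  0.09 ] reproj [[-0.0, -0.7]]
b mid-ish tip [0.536 0.16  0.039] reproj [[0.0, 0.6]]
plate corner R-bottom [0.399 0.048 0.017] reproj [[-0.0, -0.5]]
tray corner open left [ 0.492 -0.24   0.017] reproj [[0.0, 0.3]]
bl A [ 0.643 -0.113  0.026] reproj [[0.0, -0.1]]
bl B [ 0.613 -0.207  0.03 ] reproj [[-0.0, 1.1]]
bl C [ 0.616 -0.302  0.032] reproj [[-0.0, 1.1]]
[201. 329.] [301. 254.] [ 61. 120.] 7
[ 14. 308.] [360. 706.] [84. 72.] 3
[440. 273.] [ 426. -331.] [121. 106.] 76
[ 15. 260.] [478. 705.] [117.  88.] 3
[584. 254.] [ 457. -706.] [269. 327.] 11
[385. 199.] [ 610. -204.] [28. 65.] 72
[422. 197.] [ 613. -299.] [29. 65.] 76
[346. 189.] [ 638. -109.] [27. 64.] 44
```

```bash
cat > plan.py <<'E'
# usage: plan.py x,y,z,yawdeg ...   (m, deg) prints shifts per 5-row call
import sys;from h import *
o=st();p=np.array(o["position"])*1000;m=R.from_quat(o["tool_rot"]).as_matrix();yaw=np.degrees(np.arctan2(m[1,0],m[0,0]))
for a in sys.argv[1:]:
    g=np.array([float(v) for v in a.split(",")]);gp=g[:3]*1000;gy=g[3]
    while 1:
        d=gp-p;dy=(gy-yaw);n=max(np.linalg.norm(d)/205,abs(dy)/35.5,1e-9);f=min(1,1/n)
        s=np.radians(yaw);c=d*f
        print("T",np.round([np.cos(s)*c[0]+np.sin(s)*c[1],np.sin(s)*c[0]-np.cos(s)*c[1],-c[2]]).astype(int).tolist(),"roll",round(-dy*f,1),"rows",int(np.ceil(5*n*f-.01)),"->",(p+c).round().tolist(),round(yaw+dy*f,1))
        p=p+c;yaw+=dy*f
        if f==1:break
E
python3 plan.py .43,.37,.30,90 .45,-.1,.30,24.3 .40,-.25,.30,24.3
```

```text
t 0.95 p [0.1815 0.598  0.2415] yaw x-axis deg 163.11 F [ 0.5  0.  -0.2] w 0.087 gf 0.0
T [-148, -71, -28] roll 35.5 rows 5 -> [302.0, 487.0, 270.0] 127.6
T [-161, 28, -28] roll 35.5 rows 5 -> [423.0, 377.0, 298.0] 92.1
T [-7, 7, -2] roll 2.1 rows 1 -> [430.0, 370.0, 300.0] 90.0
T [-205, 9, 0] roll 28.6 rows 5 -> [439.0, 165.0, 300.0] 61.4
T [-176, 106, 0] roll 28.6 rows 5 -> [447.0, -40.0, 300.0] 32.7
T [-30, 52, 0] roll 8.4 rows 2 -> [450.0, -100.0, 300.0] 24.3
T [-107, 116, 0] roll -0.0 rows 4 -> [400.0, -250.0, 300.0] 24.3
```

```bash

python3 -m creep '[{"translation":[-148,-71,-28],"roll":35.5,"gripper":87},{"translation":[-148,-71,-28],"roll":35.5,"gripper":87},{"translation":[-148,-71,-28],"roll":35.5,"gripper":87},{"translation":[-148,-71,-28],"roll":35.5,"gripper":87},{"translation":[-148,-71,-28],"roll":35.5,"gripper":87}]'
python3 -m creep '[{"translation":[-168,35,-30],"roll":35.5,"gripper":87},{"translation":[-168,35,-30],"roll":35.5,"gripper":87},{"translation":[-168,35,-30],"roll":35.5,"gripper":87},{"translation":[-168,35,-30],"roll":35.5,"gripper":87},{"translation":[-168,35,-30],"roll":35.5,"gripper":87}]'
python3 plan.py .45,-.1,.30,24.3 .40,-.25,.30,24.3; python3 -c "
from h import *
print(np.array(viewer.camera_info('wrist')['hand_eye']).round(3))"
```

```text
time: 1.37
position: [0.3084, 0.4835, 0.2711]
tool_rot: [0.447, 0.895, 0.001, 0.002]
ft_force: [-0.4, 0.0, -0.6]
grip_width: 0.0872
grip_force: 0.0
time: 1.78
position: [0.4386, 0.3719, 0.3011]
tool_rot: [0.698, 0.716, 0.002, 0.002]
ft_force: [0.7, 0.6, 0.5]
grip_width: 0.0869
grip_force: 0.0
t 1.78 p [0.4386 0.3719 0.3011] yaw x-axis deg 91.47 F [0.7 0.6 0.5] w 0.0869 gf 0.0
T [-205, 0, 0] roll 29.2 rows 5 -> [444.0, 167.0, 301.0] 62.3
T [-179, 100, 0] roll 29.2 rows 5 -> [448.0, -38.0, 300.0] 33.1
T [-33, 53, 0] roll 8.8 rows 2 -> [450.0, -100.0, 300.0] 24.3
T [-107, 116, 0] roll -0.0 rows 4 -> [400.0, -250.0, 300.0] 24.3
[[ 0.001 -0.966 -0.258  0.071]
 [ 1.     0.001 -0.001  0.002]
 [ 0.001 -0.258  0.966 -0.143]
 [ 0.     0.     0.     1.   ]]
```

```bash

python3 -m creep '[{"translation":[-205,0,0],"roll":29.2,"gripper":87},{"translation":[-205,0,0],"roll":29.2,"gripper":87},{"translation":[-205,0,0],"roll":29.2,"gripper":87},{"translation":[-205,0,0],"roll":29.2,"gripper":87},{"translation":[-205,0,0],"roll":29.2,"gripper":87}]'
python3 -m creep '[{"translation":[-179,100,0],"roll":29.2,"gripper":87},{"translation":[-179,100,0],"roll":29.2,"gripper":87},{"translation":[-179,100,0],"roll":29.2,"gripper":87},{"translation":[-179,100,0],"roll":29.2,"gripper":87},{"translation":[-179,100,0],"roll":29.2,"gripper":87}]'
python3 -m creep '[{"translation":[-117,169,0],"roll":8.8,"gripper":87},{"translation":[-117,169,0],"roll":8.8,"gripper":87},{"translation":[-117,169,0],"roll":8.8,"gripper":87},{"translation":[-117,169,0],"roll":8.8,"gripper":87},{"translation":[-117,169,0],"roll":8.8,"gripper":87}]'
cat > w.py <<'E'
import sys;from h import *
o=st();im=viewer.camera("wrist");cv2.imwrite(f"pics/{sys.argv[1]}.png",im);import json;json.dump({k:np.array(v).tolist() for k,v in o.items()},open(f"pics/{sys.argv[1]}.json","w"))
E
python3 w.py w1
```

```text
time: 2.2
position: [0.44, 0.1685, 0.2997]
tool_rot: [0.854, 0.52, 0.0, 0.0]
ft_force: [1.3, 0.0, 0.1]
grip_width: 0.087
grip_force: 0.0
time: 2.62
position: [0.4477, -0.0367, 0.3]
tool_rot: [0.958, 0.288, 0.0, 0.0]
ft_force: [0.8, 0.4, 0.1]
grip_width: 0.0871
grip_force: 0.0
time: 3.03
position: [0.4439, -0.2425, 0.2998]
tool_rot: [0.977, 0.215, 0.0, 0.0]
ft_force: [1.0, 0.9, -0.4]
grip_width: 0.0867
grip_force: 0.0
t 3.03 p [ 0.4439 -0.2425  0.2998] yaw x-axis deg 24.86 F [ 1.   0.9 -0.4] w 0.0867 gf 0.0
```

View pics/w1.png

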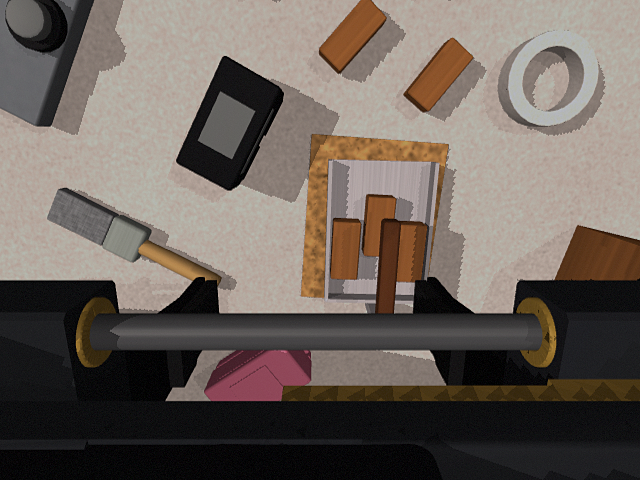

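```bash
cat > c.py <<'E'
import json;from h import *
o=json.load(open("pics/w1.json"));W=proj_mats("wrist",o);T=proj_mats("top");S=proj_mats("side")
f=lambda c:np.array([80,110])+np.array(c)/1.9
A=at_z(W,[(389,219.5),(385.5,312)],.093);print("bar front/mid",A.round(4).tolist(),np.degrees(np.arctan2(*(A[0]-A[1])[[1,0]])))
M=at_z(W,[(312,135),(447,145),(303,297)],.003);print("mat",M.round(4).tolist(),np.linalg.norm(M[0]-M[1]),np.degrees(np.arctan2(*(M[0]-M[2])[[1,0]])),np.degrees(np.arctan2(*(M[0]-M[1])[[1,0]]))-90)
Q=at_z(W,[(329,160),(439,162),(328,299)],.026);print("tray corners",Q.round(4).tolist(),np.degrees(np.arctan2(*(Q[0]-Q[2])[[1,0]])))
print("bar front tri",tri(W,(389,219.5),T,f((680,270))))
E
python3 c.py
```

```text
bar front/mid [[0.4711, -0.3035, 0.093], [0.3886, -0.343, 0.093]] 25.565735777846637
mat [[0.5088, -0.2082, 0.003], [0.5612, -0.3458, 0.003], [0.333, -0.2774, 0.003]] 0.14728760625491824 21.487102255763034 20.825016454744045
tray corners [[0.4935, -0.235, 0.026], [0.54, -0.3399, 0.026], [0.3521, -0.3009, 0.026]] 25.00293098803203
bar front tri [ 0.4685016  -0.31387664  0.07297141]
```

```bash
python3 plan.py .39,-.344,.17,25.2 .39,-.344,.083,25.2
```

```text
t 3.08 p [ 0.4451 -0.2504  0.3001] yaw x-axis deg 24.64 F [ 1.7 -5.8 -0.7] w 0.0868 gf 0.0
T [-89, 62, 130] roll -0.6 rows 5 -> [390.0, -344.0, 170.0] 25.2
T [0, 0, 87] roll -0.0 rows 3 -> [390.0, -344.0, 83.0] 25.2
```

```bash

python3 -m creep '[{"translation":[-90,62,130],"roll":-0.6,"gripper":87},{"translation":[-90,62,130],"roll":-0.6,"gripper":87},{"translation":[-90,62,130],"roll":-0.6,"gripper":87},{"translation":[-90,62,130],"roll":-0.6,"gripper":87},{"translation":[-90,62,130],"roll":-0.6,"gripper":87}]' >/dev/null
python3 -m creep '[{"translation":[0,0,0],"roll":0,"gripper":60},{"translation":[0,0,0],"roll":0,"gripper":60}]'; python3 w.py w2; python3 plan.py .39,-.344,.083,25.2
```

```text
time: 3.67
position: [0.3892, -0.3339, 0.17]
tool_rot: [0.975, 0.22, 0.0, -0.0]
ft_force: [0.5, 0.0, 0.0]
grip_width: 0.0802
grip_force: 0.0
t 3.67 p [ 0.3892 -0.3339  0.17  ] yaw x-axis deg 25.47 F [0.5 0.  0. ] w 0.0802 gf 0.0
t 3.72 p [ 0.3898 -0.3339  0.1707] yaw x-axis deg 25.54 F [0.6 0.6 0.4] w 0.0764 gf 0.0
T [-4, 9, 88] roll 0.3 rows 3 -> [390.0, -344.0, 83.0] 25.2
```

View pics/w2.png

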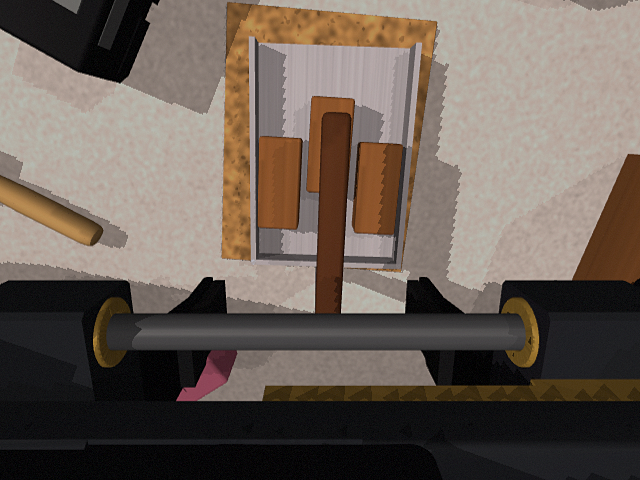

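```bash

python3 -m creep '[{"translation":[-3,9,45],"roll":0.4,"gripper":60},{"translation":[-3,9,87],"roll":0.4,"gripper":60},{"translation":[-3,9,88],"roll":0.4,"gripper":60}]' >/dev/null
python3 -m creep '[{"translation":[0,0,0],"roll":0,"gripper":0},{"translation":[0,0,0],"roll":0,"gripper":0},{"translation":[0,0,0],"roll":0,"gripper":0},{"translation":[0,0,0],"roll":0,"gripper":0},{"translation":[0,0,0],"roll":0,"gripper":0}]' 60
python3 -m creep '[{"translation":[0,0,0],"roll":0,"gripper":0},{"translation":[0,0,0],"roll":0,"gripper":0},{"translation":[0,0,0],"roll":0,"gripper":0},{"translation":[0,0,-3],"roll":0,"gripper":0},{"translation":[0,0,-6],"roll":0,"gripper":0}]' 60
python3 -c "
from h import *
cv2.imwrite('pics/s1.png',cv2.resize(viewer.camera('side')[290:410,210:400],None,fx=3,fy=3))
o=telemetry.get_obs();print(np.round(o['ft_force'],2),np.round(o['moment'],3))
W=proj_mats('wrist');cv2.imwrite('pics/w3.png',viewer.camera('wrist'))"
```

```text
time: 4.38
position: [0.3909, -0.3443, 0.0838]
tool_rot: [0.976, 0.218, 0.001, 0.002]
ft_force: [-0.5, -0.2, 0.1]
grip_width: 0.0347
grip_force: 0.0
time: 4.8
position: [0.3894, -0.3429, 0.0872]
tool_rot: [0.976, 0.217, -0.0, -0.001]
ft_force: [-0.2, -1.0, -3.8]
grip_width: 0.0154
grip_force: 59.9
[-0.36 -0.03 -3.96] [-0.189  0.285  0.02 ]
```

View pics/s1.png

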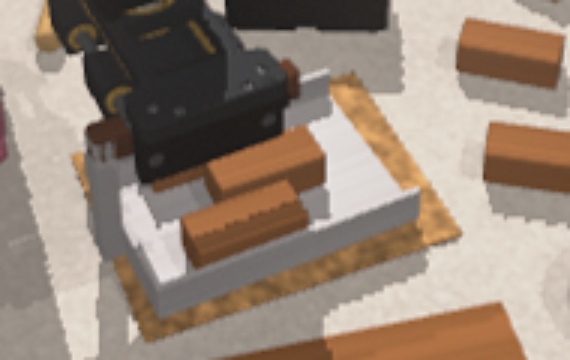

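```bash

python3 -m creep '[{"translation":[0,0,-10],"roll":0,"gripper":0},{"translation":[0,0,-25],"roll":0,"gripper":0},{"translation":[0,0,-42],"roll":0,"gripper":0},{"translation":[0,0,-60],"roll":0,"gripper":0},{"translation":[0,0,-77],"roll":0,"gripper":0}]' 60 >/dev/null
python3 -m creep '[{"translation":[0,0,-17],"roll":0,"gripper":0},{"translation":[0,0,-34],"roll":0,"gripper":0},{"translation":[0,0,-52],"roll":0,"gripper":0},{"translation":[0,0,-67],"roll":0,"gripper":0},{"translation":[0,0,-75],"roll":0,"gripper":0}]' 60 >/dev/null
python3 -m creep '[{"translation":[0,0,0],"roll":3,"gripper":0},{"translation":[0,0,0],"roll":9,"gripper":0},{"translation":[0,0,0],"roll":15,"gripper":0},{"translation":[0,0,0],"roll":21.5,"gripper":0},{"translation":[0,0,0],"roll":27,"gripper":0}]' 60
python3 -c "
from h import *
o=telemetry.get_obs();print(np.round(o['ft_force'],2),np.round(o['moment'],3))"
python3 w.py w4; python3 plan.py .463,.37,.24,-2.5
```

```text
time: 6.15
position: [0.3894, -0.3428, 0.2392]
tool_rot: [1.0, -0.019, -0.001, -0.001]
ft_force: [-0.2, -0.5, -4.0]
grip_width: 0.0148
grip_force: 59.9
[-0.19 -0.53 -4.03] [0.001 0.363 0.013]
t 6.15 p [ 0.3894 -0.3428  0.2392] yaw x-axis deg -2.19 F [-0.2 -0.5 -4. ] w 0.0148 gf 59.9
t 6.2 p [ 0.3895 -0.343   0.2392] yaw x-axis deg -2.35 F [ 0.2 -0.1 -3.9] w 0.0155 gf 59.9
T [13, -205, 0] roll 0.0 rows 5 -> [411.0, -139.0, 239.0] -2.4
T [13, -205, 0] roll 0.0 rows 5 -> [432.0, 65.0, 240.0] -2.4
T [12, -205, 0] roll 0.0 rows 5 -> [453.0, 269.0, 240.0] -2.5
T [6, -102, 0] roll 0.0 rows 3 -> [463.0, 370.0, 240.0] -2.5
```

View pics/w4.png

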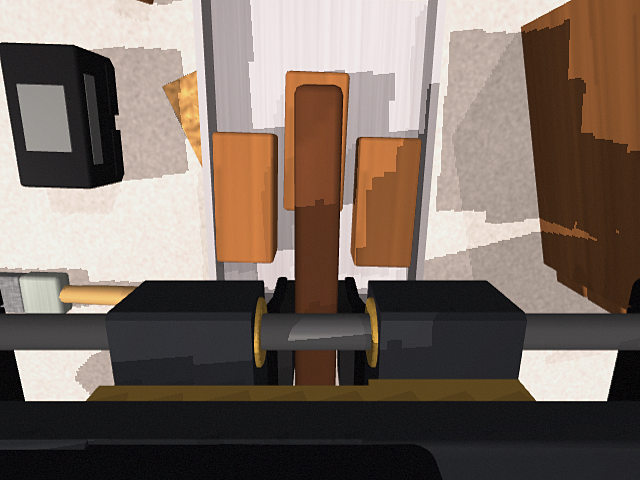

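```bash

python3 -m creep '[{"translation":[0,-8,0],"roll":0,"gripper":0},{"translation":[1,-22,0],"roll":0,"gripper":0},{"translation":[3,-42,0],"roll":0,"gripper":0},{"translation":[4,-64,0],"roll":0,"gripper":0},{"translation":[6,-88,0],"roll":0,"gripper":0}]' 60 >/dev/null
for i in 1 2 3 4; do python3 -m creep '[{"translation":[1,-25,0],"roll":0,"gripper":0},{"translation":[3,-50,0],"roll":0,"gripper":0},{"translation":[4,-75,0],"roll":0,"gripper":0},{"translation":[6,-100,0],"roll":0,"gripper":0},{"translation":[8,-125,0],"roll":0,"gripper":0}]' 60 >/dev/null; done
python3 -m creep '[{"translation":[1,-24,0],"roll":0,"gripper":0},{"translation":[2,-46,0],"roll":0,"gripper":0},{"translation":[4,-66,0],"roll":0,"gripper":0},{"translation":[5,-82,0],"roll":0,"gripper":0},{"translation":[6,-94,0],"roll":0,"gripper":0}]' 60
python3 -m creep '[{"translation":[0,-8,0],"roll":0,"gripper":0},{"translation":[0,-12,0],"roll":0,"gripper":0},{"translation":[0,-12,0],"roll":0,"gripper":0}]' 60
python3 -c "
from h import *
st();a=viewer.camera('top')[130:310,60:360];cv2.imwrite('pics/t1.png',cv2.resize(a,None,fx=2,fy=2))
b=viewer.camera('side')[20:260,200:500];cv2.imwrite('pics/s2.png',np.vstack([cv2.resize(a,(400,240)),cv2.resize(b,(400,320))]))"
```

```text
time: 8.7
position: [0.4544, 0.3386, 0.2392]
tool_rot: [1.0, -0.015, -0.001, -0.0]
ft_force: [0.6, -0.9, -4.2]
grip_width: 0.0153
grip_force: 59.9
time: 8.95
position: [0.4561, 0.3491, 0.2394]
tool_rot: [1.0, -0.016, -0.0, 0.0]
ft_force: [-0.3, 0.2, -4.7]
grip_width: 0.0155
grip_force: 59.9
t 8.95 p [0.4561 0.3491 0.2394] yaw x-axis deg -1.82 F [-0.3  0.2 -4.7] w 0.0155 gf 59.9
```

View pics/s2.png

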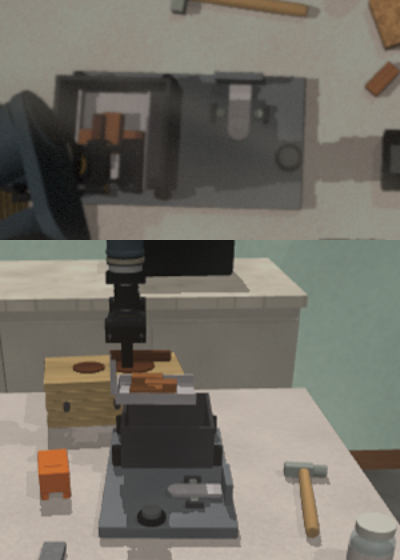

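```bash

python3 -m creep '[{"translation":[3,-10,0],"roll":0,"gripper":0},{"translation":[6,-20,0],"roll":0,"gripper":0},{"translation":[6,-20,0],"roll":0,"gripper":0},{"translation":[6,-20,0],"roll":0,"gripper":0}]' 60 |head -2
python3 -m creep '[{"translation":[0,0,0],"roll":0,"gripper":0},{"translation":[0,0,0],"roll":0,"gripper":0},{"translation":[0,0,0],"roll":0,"gripper":0}]' 35 >/dev/null
python3 -c "
from h import *
print(np.round(st()['moment'],3))"
python3 -m creep '[{"translation":[0,0,0],"roll":0,"gripper":0},{"translation":[0,0,0],"roll":0,"gripper":0},{"translation":[0,0,0],"roll":0,"gripper":0}]' 20 >/dev/null
python3 -c "
from h import *
print(np.round(st()['moment'],3))
b=viewer.camera('side')[50:220,250:400];cv2.imwrite('pics/s3.png',cv2.resize(b,None,fx=3,fy=3))"
```

```text
time: 9.38
position: [0.464, 0.369, 0.2396]
t 9.63 p [0.4633 0.3682 0.2394] yaw x-axis deg -1.9 F [-0.3 -0.5 -4. ] w 0.0156 gf 34.9
[-0.01   0.323 -0.004]
t 9.88 p [0.4635 0.3684 0.2396] yaw x-axis deg -1.9 F [-1.  -0.9 -3.8] w 0.0156 gf 19.9
[-0.053  0.321  0.01 ]
```

View pics/s3.png

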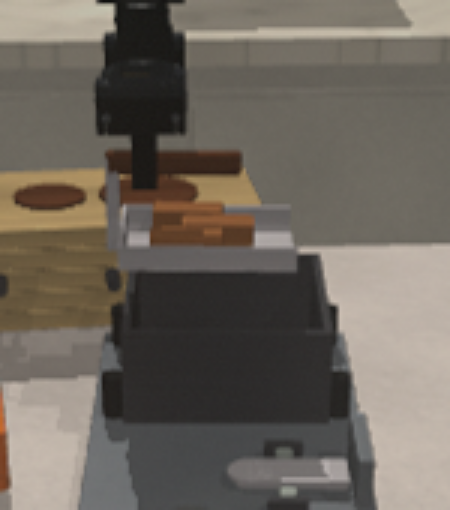

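```bash
M='from h import *
print(np.round(st()["moment"],3))'
python3 -m creep '[{"translation":[0,0,0],"roll":0,"gripper":0},{"translation":[0,0,0],"roll":0,"gripper":0},{"translation":[0,0,0],"roll":0,"gripper":0}]' 13 >/dev/null; python3 -c "$M"
python3 -m creep '[{"translation":[0,0,0],"roll":0,"gripper":0},{"translation":[0,0,0],"roll":0,"gripper":0},{"translation":[0,0,0],"roll":0,"gripper":0}]' 9 >/dev/null; python3 -c "$M"
python3 -m creep '[{"translation":[0,0,0],"roll":0,"gripper":0},{"translation":[0,0,0],"roll":0,"gripper":0},{"translation":[0,0,0],"roll":0,"gripper":0}]' 7 >/dev/null; python3 -c "$M
b=viewer.camera('side')[50:220,250:400];cv2.imwrite('pics/s4.png',cv2.resize(b,None,fx=3,fy=3))"
```

```text
t 10.18 p [0.4634 0.3685 0.2396] yaw x-axis deg -1.89 F [-1.1 -0.  -4.3] w 0.0157 gf 13.0
[-0.07   0.27  -0.009]
t 10.43 p [0.4634 0.3685 0.2395] yaw x-axis deg -1.89 F [-0.1  0.1 -4.6] w 0.0158 gf 9.0
[-0.027  0.278  0.03 ]
t 10.68 p [0.4635 0.3685 0.2396] yaw x-axis deg -1.89 F [-0.1  0.1 -3.6] w 0.0159 gf 7.0
[-0.05   0.175  0.003]
```

View pics/s4.png

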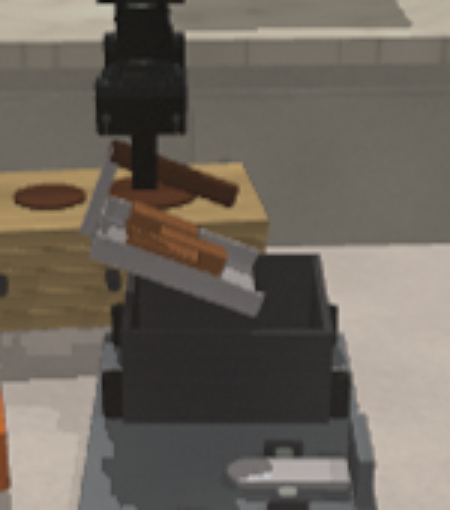

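```bash
M='from h import *
print(np.round(st()["moment"],3))'
for i in 1 2; do python3 -m creep '[{"translation":[0,0,0],"roll":0,"gripper":0},{"translation":[0,0,0],"roll":0,"gripper":0},{"translation":[0,0,0],"roll":0,"gripper":0},{"translation":[0,0,0],"roll":0,"gripper":0}]' 6 >/dev/null; python3 -c "$M"; done
for i in 1 2 ; do python3 -m creep '[{"translation":[0,0,0],"roll":0,"gripper":0},{"translation":[0,0,0],"roll":0,"gripper":0},{"translation":[0,0,0],"roll":0,"gripper":0},{"translation":[0,0,0],"roll":0,"gripper":0}]' 5 >/dev/null; python3 -c "$M"; done
```

```text
t 11.07 p [0.4635 0.3685 0.2396] yaw x-axis deg -1.89 F [ 0.5 -0.9 -3.6] w 0.0161 gf 6.0
[0.004 0.23  0.004]
t 11.4 p [0.4635 0.3685 0.2395] yaw x-axis deg -1.89 F [-0.1  1.5 -4. ] w 0.0163 gf 6.0
[-0.07   0.156 -0.038]
t 11.73 p [0.4634 0.3685 0.2395] yaw x-axis deg -1.89 F [-0.8  0.3 -4.5] w 0.0164 gf 5.0
[-0.044  0.221 -0.009]
t 12.07 p [0.4635 0.3685 0.2396] yaw x-axis deg -1.89 F [ 0.4  0.1 -3.4] w 0.0158 gf 5.0
[0.023 0.143 0.015]
```

```bash
M='from h import *
print(np.round(st()["moment"],3))'
for i in 1 2; do python3 -m creep '[{"translation":[0,0,0],"roll":0,"gripper":0},{"translation":[0,0,0],"roll":0,"gripper":0},{"translation":[0,0,0],"roll":0,"gripper":0},{"translation":[0,0,0],"roll":0,"gripper":0}]' 4 >/dev/null; python3 -c "$M"; done; python3 -c "
from h import *
b=viewer.camera('side')[50:220,250:400];cv2.imwrite('pics/s5.png',cv2.resize(b,None,fx=3,fy=3))"
```

```text
t 12.4 p [0.4635 0.3685 0.2396] yaw x-axis deg -1.89 F [-0.2  0.2 -3.2] w 0.016 gf 4.0
[-0.067  0.211 -0.026]
t 12.73 p [0.4635 0.3685 0.2395] yaw x-axis deg -1.89 F [-0.7  0.4 -3.4] w 0.0159 gf 4.0
[-0.018  0.215 -0.071]
```

View pics/s5.png

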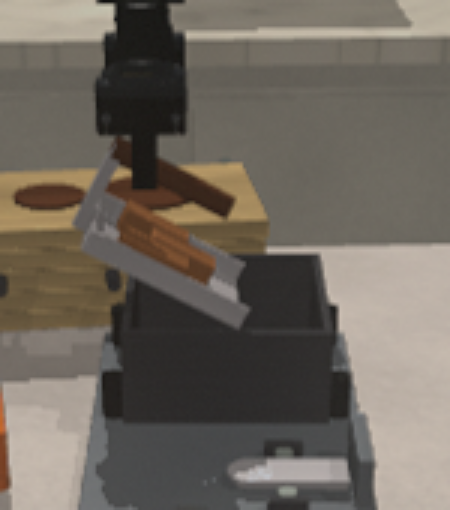

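```bash
M='from h import *
print(np.round(st()["moment"],3))'
for i in 1 2; do python3 -m creep '[{"translation":[22,0,0],"roll":0,"gripper":0},{"translation":[-6,0,0],"roll":0,"gripper":0},{"translation":[18,0,0],"roll":0,"gripper":0},{"translation":[-6,0,0],"roll":0,"gripper":0},{"translation":[0,0,0],"roll":0,"gripper":0}]' 5 >/dev/null; python3 -c "$M"; done
python3 -m creep '[{"translation":[0,0,0],"roll":0,"gripper":0},{"translation":[0,0,0],"roll":0,"gripper":0},{"translation":[0,0,0],"roll":0,"gripper":0},{"translation":[0,0,0],"roll":0,"gripper":0}]' 5 >/dev/null; 
python3 -c "
from h import *
F=[]
for i in range(5):F.append(st()['ft_force'][2]);b=viewer.camera('side')
print(np.mean(F))
b=b[50:220,250:400];a=cv2.imread('pics/s5.png')[::3,::3];cv2.imwrite('pics/s6.png',cv2.resize(b,None,fx=3,fy=3))
d=cv2.absdiff(a,b).max(2)>40;print(d.sum(),cv2.boundingRect(d.astype('uint8')))
for im in(a,b):
  h=cv2.cvtColor(im,cv2.COLOR_BGR2HSV);m=cv2.inRange(h,(5,150,110),(16,255,230))[62:100];ys,xs=np.nonzero(m);print(len(xs),xs.mean(),ys.mean()+62,xs.min(),xs.max())"
```

```text
t 13.2 p [0.4589 0.368  0.2388] yaw x-axis deg -1.84 F [-1.5 -0.  -3.5] w 0.0157 gf 5.0
[-0.111  0.418  0.004]
t 13.62 p [0.4595 0.3681 0.239 ] yaw x-axis deg -1.84 F [-1.4 -0.5 -3.2] w 0.0157 gf 5.0
[-0.136  0.349  0.017]
t 13.95 p [0.4641 0.3686 0.2398] yaw x-axis deg -1.9 F [ 0.2  0.4 -2.4] w 0.0161 gf 5.0
t 14.0 p [0.464  0.3686 0.2397] yaw x-axis deg -1.9 F [ 0.1  0.1 -2.7] w 0.0162 gf 5.0
t 14.05 p [0.4638 0.3685 0.2396] yaw x-axis deg -1.9 F [ 0.1 -0.4 -3.8] w 0.016 gf 5.0
t 14.1 p [0.4638 0.3685 0.2396] yaw x-axis deg -1.9 F [-0.7 -0.7 -2.9] w 0.0165 gf 5.0
t 14.15 p [0.4637 0.3685 0.2396] yaw x-axis deg -1.89 F [ 0.4  0.3 -2.8] w 0.0159 gf 5.0
-2.9073877115143048
995 (23, 1, 81, 165)
99 57.36363636363637 80.32323232323232 43 70<string>:9: RuntimeWarning: Mean of empty slice.
  ret = ret.dtype.type(ret / rcount)
Traceback (most recent call last):
ValueError: zero-size array to reduction operation minimum which has no identity
```

```bash
python3 -c "
from h import *
b=viewer.camera('side')[50:220,250:400];t=viewer.camera('top')[110:300,80:480]
cv2.imwrite('pics/s7.png',np.hstack([cv2.resize(b,(370,420)),cv2.resize(t[60:,:140],(380,420))]))"
```

```text
(no output)
```

View pics/s7.png

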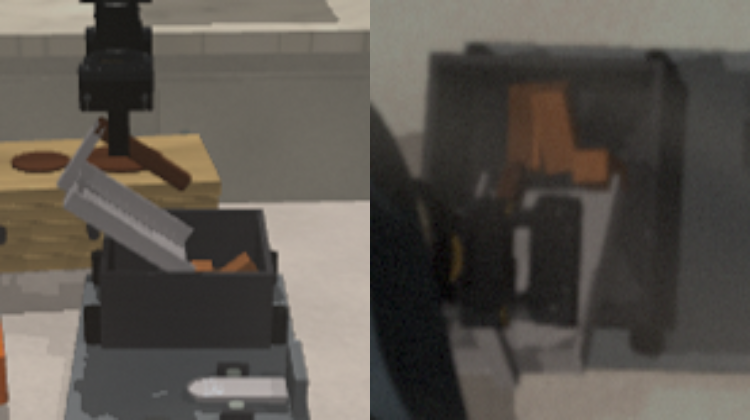

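```bash

python3 -m creep '[{"translation":[0,0,0],"roll":0,"gripper":0},{"translation":[0,0,-10],"roll":0,"gripper":0},{"translation":[0,0,-30],"roll":0,"gripper":0},{"translation":[0,0,-50],"roll":0,"gripper":0},{"translation":[0,0,-60],"roll":0,"gripper":0}]' 30 >/dev/null
python3 -m creep '[{"translation":[0,10,0],"roll":0,"gripper":0},{"translation":[0,30,0],"roll":0,"gripper":0},{"translation":[0,60,0],"roll":0,"gripper":0},{"translation":[0,90,0],"roll":0,"gripper":0},{"translation":[0,120,0],"roll":0,"gripper":0}]' >/dev/null
for i in 1 2 3; do python3 -m creep '[{"translation":[0,30,0],"roll":0,"gripper":0},{"translation":[0,60,0],"roll":0,"gripper":0},{"translation":[0,90,0],"roll":0,"gripper":0},{"translation":[0,120,0],"roll":0,"gripper":0},{"translation":[0,150,0],"roll":0,"gripper":0}]' >/dev/null; done
python3 -m creep '[{"translation":[0,20,0],"roll":-5,"gripper":0},{"translation":[0,35,0],"roll":-10,"gripper":0},{"translation":[0,45,0],"roll":-15,"gripper":0},{"translation":[0,50,0],"roll":-20,"gripper":0},{"translation":[0,50,0],"roll":-25,"gripper":0}]'
python3 plan.py .4655,-.3037,.175,23
```

```text
time: 16.8
position: [0.4418, -0.2526, 0.2986]
tool_rot: [0.979, 0.201, -0.001, -0.0]
ft_force: [0.3, 1.4, -2.7]
grip_width: 0.016
grip_force: 30.0
t 16.8 p [ 0.4418 -0.2526  0.2986] yaw x-axis deg 23.24 F [ 0.3  1.4 -2.7] w 0.016 gf 30.0
T [2, 56, 124] roll 0.2 rows 4 -> [466.0, -304.0, 175.0] 23.0
```

```bash

python3 -m creep '[{"translation":[0,14,20],"roll":0,"gripper":0},{"translation":[1,28,50],"roll":0,"gripper":0},{"translation":[1,42,80],"roll":0,"gripper":0},{"translation":[2,56,105],"roll":0,"gripper":0},{"translation":[2,56,120],"roll":0,"gripper":0}]' >/dev/null
python3 -m creep '[{"translation":[0,0,6],"roll":0,"gripper":0},{"translation":[0,0,12],"roll":0,"gripper":0},{"translation":[0,0,18],"roll":0,"gripper":0},{"translation":[0,0,24],"roll":0,"gripper":0},{"translation":[0,0,28],"roll":0,"gripper":0}]' 10
python3 plan.py .4655,-.3037,.15,23
```

```text
time: 17.63
position: [0.4667, -0.3025, 0.1523]
tool_rot: [0.98, 0.201, -0.0, 0.001]
ft_force: [-7.3, -3.9, 13.4]
grip_width: 0.0162
grip_force: 10.0
t 17.63 p [ 0.4667 -0.3025  0.1523] yaw x-axis deg 23.19 F [-7.3 -3.9 13.4] w 0.0162 gf 10.0
T [-2, 1, 2] roll 0.2 rows 1 -> [466.0, -304.0, 150.0] 23.0
```

```bash

python3 -m creep '[{"translation":[-5,0,0],"roll":0,"gripper":0},{"translation":[-10,0,3],"roll":0,"gripper":0},{"translation":[-20,0,8],"roll":0,"gripper":0},{"translation":[-32,0,16],"roll":0,"gripper":0},{"translation":[-43,0,24],"roll":0,"gripper":0}]' 7
python3 -m creep '[{"translation":[-6,0,6],"roll":0,"gripper":0},{"translation":[-12,0,12],"roll":0,"gripper":0},{"translation":[-20,0,20],"roll":0,"gripper":0},{"translation":[-25,0,27],"roll":0,"gripper":0},{"translation":[-30,0,34],"roll":0,"gripper":0}]' 7
python3 -c "
from h import *
st();b=viewer.camera('side')[270:410,210:400];t=viewer.camera('top')[210:320,370:490];cv2.imwrite('pics/s8.png',np.hstack([cv2.resize(b,(450,332)),cv2.resize(t,(340,332))]))"
```

```text
time: 18.05
position: [0.4267, -0.3191, 0.1275]
tool_rot: [0.98, 0.2, 0.0, 0.001]
ft_force: [0.3, 1.0, -1.7]
grip_width: 0.016
grip_force: 7.0
time: 18.47
position: [0.3993, -0.3309, 0.0929]
tool_rot: [0.98, 0.2, 0.0, 0.0]
ft_force: [1.0, -0.6, -1.2]
grip_width: 0.0159
grip_force: 7.0
t 18.47 p [ 0.3993 -0.3309  0.0929] yaw x-axis deg 23.09 F [ 1.  -0.6 -1.2] w 0.0159 gf 7.0
```

View pics/s8.png

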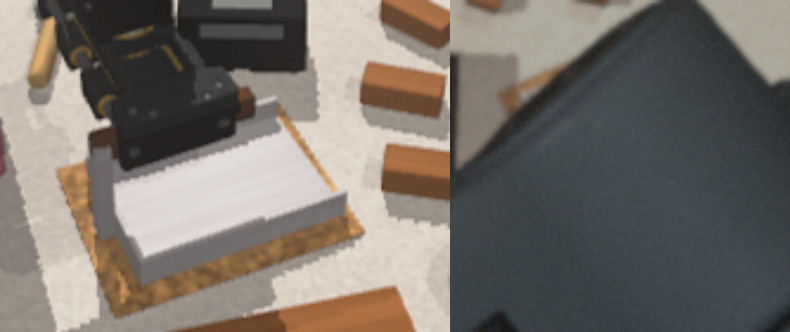

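```bash

python3 -m creep '[{"translation":[-4,0,4],"roll":0,"gripper":0},{"translation":[-8,0,8],"roll":0,"gripper":0},{"translation":[-11,0,11],"roll":0,"gripper":0},{"translation":[-12,0,12],"roll":0,"gripper":0},{"translation":[-12,0,12],"roll":0,"gripper":0}]' 7
python3 -m creep '[{"translation":[0,0,0],"roll":0,"gripper":45},{"translation":[0,0,0],"roll":0,"gripper":45},{"translation":[0,0,0],"roll":0,"gripper":45},{"translation":[0,0,0],"roll":0,"gripper":45},{"translation":[0,0,0],"roll":0,"gripper":45}]' 
python3 -m creep '[{"translation":[0,0,-40],"roll":0,"gripper":60},{"translation":[0,0,-80],"roll":0,"gripper":87},{"translation":[0,0,-120],"roll":0,"gripper":87},{"translation":[0,0,-160],"roll":0,"gripper":87},{"translation":[0,0,-200],"roll":0,"gripper":87}]' |head -2
python3 plan.py .45,-.13,.28,0
```

```text
time: 18.98
position: [0.3899, -0.3354, 0.0826]
tool_rot: [0.98, 0.2, 0.001, 0.001]
ft_force: [2.4, 2.2, 5.1]
grip_width: 0.0159
grip_force: 7.0
time: 19.4
position: [0.3886, -0.3353, 0.0815]
tool_rot: [0.98, 0.2, -0.0, -0.0]
ft_force: [0.1, 0.5, 1.1]
grip_width: 0.0405
grip_force: 0.0
time: 19.82
position: [0.3882, -0.3348, 0.2832]
t 19.82 p [ 0.3882 -0.3348  0.2832] yaw x-axis deg 23.11 F [ 0.1 -1.6 -0.2] w 0.0703 gf 0.0
T [131, -157, 3] roll 22.1 rows 5 -> [447.0, -139.0, 280.0] 1.0
T [3, -9, 0] roll 1.0 rows 1 -> [450.0, -130.0, 280.0] 0.0
```

```bash

python3 -m creep '[{"translation":[178,-82,-47],"roll":23.1,"gripper":87},{"translation":[178,-82,-47],"roll":23.1,"gripper":87},{"translation":[178,-82,-47],"roll":23.1,"gripper":87},{"translation":[178,-82,-47],"roll":23.1,"gripper":87},{"translation":[178,-82,-47],"roll":23.1,"gripper":87}]' >/dev/null
python3 -m creep '[{"translation":[0,0,0],"roll":0,"gripper":87},{"translation":[0,0,0],"roll":0,"gripper":87}]' >/dev/null
cat > det.py <<'E'
import sys;from h import *
def rects(im,KE,lo,hi,z,amin=300):
    m=cv2.inRange(cv2.cvtColor(im,cv2.COLOR_BGR2HSV),lo,hi);m=cv2.morphologyEx(m,cv2.MORPH_OPEN,np.ones((3,3)))
    out=[]
    for c in cv2.findContours(m,cv2.RETR_EXTERNAL,cv2.CHAIN_APPROX_NONE)[0]:
        if cv2.contourArea(c)<amin:continue
        w=at_z(KE,c[:,0,:],z)[:,:2];r=cv2.minAreaRect((w*1000).astype(np.float32));b=cv2.boxPoints(r)
        e=[b[1]-b[0],b[2]-b[1]];e=e[int(np.linalg.norm(e[1])>np.linalg.norm(e[0]))]
        out.append((np.round(c[:,0].mean(0)).tolist(),np.round(r[0],1),np.round(sorted(r[1]),1),round((np.degrees(np.arctan2(e[1],e[0]))+90)%180-90,1)))
    return out
if __name__=="__main__":
    o=st()
    for cam in sys.argv[1:]:
        KE=proj_mats(cam,o);im=viewer.camera(cam);cv2.imwrite(f"pics/{cam}_{o['time']:.2f}.png",im)
        for n,lo,hi,z,a in(("brown",(3,110,40),(14,255,255),.024,120),("black",(0,0,0),(180,255,45) if cam=="wrist" else (180,120,70),.06,600)):
            for r in rects(im,KE,lo,hi,z,a):
                if r[2][1]<230:print(cam,n,*r)
E
python3 det.py wrist top
```

```text
t 20.4 p [ 0.5172 -0.1928  0.3274] yaw x-axis deg 0.27 F [-0.4 -0.1 -0.1] w 0.0873 gf 0.0
wrist brown [423.0, 264.0] [ 443.  -321.3] [19.  41.7] 23.2
wrist brown [622.0, 215.0] [ 486.2 -546.6] [ 46.3 137.4] 12.4
wrist brown [327.0, 114.0] [ 611.7 -203.7] [29.5 65. ] -18.3
wrist brown [413.0, 111.0] [ 615.4 -297.2] [33.4 65.5] -13.7
wrist brown [239.0, 86.0] [ 640. -109.] [32.7 64.8] -44.8
wrist black [87.0, 220.0] [500.5  50.5] [46.4 48. ] 22.8
wrist black [262.0, 233.0] [ 487.2 -134.2] [ 61.3 113.9] -3.9
wrist black [618.0, 189.0] [ 536.6 -504.9] [27.3 43.4] 79.5
top brown [204.0, 324.0] [300.9 254. ] [ 60.3 119.7] -83.3
top brown [13.0, 309.0] [359.4 705.8] [72.3 82.7] 3.4
top brown [15.0, 260.0] [480.  705.2] [ 87.8 114.5] 3.4
top brown [149.0, 213.0] [585.8 386.8] [ 56.3 101.1] 41.1
top brown [346.0, 189.0] [ 638.2 -108.6] [26.9 63.8] -45.9
top black [129.0, 248.0] [500.6 426.1] [141.9 154.2] -78.4
```

```bash
python3 plan.py .611,-.204,.11,-18.3 .611,-.204,.022,-18.3 .611,-.204,.20,-18.3 .50,.33,.20,0 .50,.33,.095,0 .50,.33,.20,0 .615,-.297,.20,-13.7 .615,-.297,.11,-13.7
```

```text
t 20.5 p [ 0.5154 -0.1945  0.3265] yaw x-axis deg 0.04 F [ 0.3 -0.2  0.5] w 0.087 gf 0.0
T [83, 8, 187] roll 15.9 rows 5 -> [598.0, -203.0, 139.0] -15.8
T [13, -2, 29] roll 2.5 rows 1 -> [611.0, -204.0, 110.0] -18.3
T [0, 0, 88] roll -0.0 rows 3 -> [611.0, -204.0, 22.0] -18.3
T [0, 0, -178] roll -0.0 rows 5 -> [611.0, -204.0, 200.0] -18.3
T [-103, -177, 0] roll -6.9 rows 5 -> [569.0, -3.0, 200.0] -11.4
T [-81, -188, 0] roll -6.9 rows 5 -> [528.0, 197.0, 200.0] -4.5
T [-38, -130, 0] roll -4.5 rows 4 -> [500.0, 330.0, 200.0] 0.0
T [0, 0, 105] roll -0.0 rows 3 -> [500.0, 330.0, 95.0] 0.0
T [0, 0, -105] roll -0.0 rows 3 -> [500.0, 330.0, 200.0] 0.0
T [37, 202, 0] roll 4.4 rows 5 -> [537.0, 128.0, 200.0] -4.4
T [52, 198, 0] roll 4.4 rows 5 -> [574.0, -73.0, 200.0] -8.8
T [67, 194, 0] roll 4.4 rows 5 -> [611.0, -275.0, 200.0] -13.2
T [9, 21, 0] roll 0.5 rows 1 -> [615.0, -297.0, 200.0] -13.7
T [0, 0, 90] roll -0.0 rows 3 -> [615.0, -297.0, 110.0] -13.7
```

```bash

python3 -m creep '[{"translation":[83,8,187],"roll":15.8,"gripper":60},{"translation":[83,8,187],"roll":15.8,"gripper":60},{"translation":[83,8,187],"roll":15.8,"gripper":60},{"translation":[83,8,187],"roll":15.8,"gripper":60},{"translation":[83,8,187],"roll":15.8,"gripper":60}]' >/dev/null
python3 -m creep '[{"translation":[13,-2,29],"roll":2.5,"gripper":60},{"translation":[13,-2,29],"roll":2.5,"gripper":60},{"translation":[13,-2,29],"roll":2.5,"gripper":60}]'
python3 plan.py .611,-.204,.023,-18.3; python3 det.py wrist
```

```text
time: 21.17
position: [0.6098, -0.205, 0.1083]
tool_rot: [0.987, -0.16, -0.003, -0.001]
ft_force: [0.0, -0.4, 1.5]
grip_width: 0.0604
grip_force: 0.0
t 21.17 p [ 0.6098 -0.205   0.1083] yaw x-axis deg -18.36 F [ 0.  -0.4  1.5] w 0.0604 gf 0.0
T [1, -1, 85] roll -0.1 rows 3 -> [611.0, -204.0, 23.0] -18.3
t 21.17 p [ 0.6098 -0.205   0.1083] yaw x-axis deg -18.36 F [ 0.  -0.4  1.5] w 0.0604 gf 0.0
wrist brown [315.0, 250.0] [ 614.  -204.7] [29.6 67.4] -18.3
wrist brown [158.0, 244.0] [ 646.2 -115.1] [32.9 62.3] -44.8
wrist brown [459.0, 192.0] [ 617.  -296.5] [34.8 66. ] -13.8
wrist black [527.0, 337.0] [ 544.6 -300.8] [ 62.8 136.5] 72.1
wrist black [318.0, 311.0] [ 598.8 -201. ] [ 26.8 170.5] 70.9
```

```bash

python3 -m creep '[{"translation":[2,0,40],"roll":0,"gripper":60},{"translation":[2,0,75],"roll":0,"gripper":60},{"translation":[2,0,85],"roll":0,"gripper":60},{"translation":[2,0,85],"roll":0,"gripper":60}]' |head -2
python3 -m creep '[{"translation":[0,0,0],"roll":0,"gripper":10},{"translation":[0,0,0],"roll":0,"gripper":10},{"translation":[0,0,0],"roll":0,"gripper":10},{"translation":[0,0,0],"roll":0,"gripper":10},{"translation":[0,0,0],"roll":0,"gripper":10}]' 25 >/dev/null
python3 -m creep '[{"translation":[0,0,-36],"roll":0,"gripper":10},{"translation":[0,0,-72],"roll":0,"gripper":10},{"translation":[0,0,-108],"roll":0,"gripper":10},{"translation":[0,0,-144],"roll":0,"gripper":10},{"translation":[0,0,-178],"roll":0,"gripper":10}]' 25
python3 plan.py .50,.33,.20,0
```

```text
time: 21.55
position: [0.6121, -0.2046, 0.0254]
time: 22.38
position: [0.6141, -0.2046, 0.2066]
tool_rot: [0.987, -0.159, 0.001, 0.0]
ft_force: [0.1, 0.2, -0.4]
grip_width: 0.0109
grip_force: 0.0
t 22.38 p [ 0.6141 -0.2046  0.2066] yaw x-axis deg -18.28 F [ 0.1  0.2 -0.4] w 0.0109 gf 0.0
T [-104, -177, 2] roll -6.9 rows 5 -> [571.0, -4.0, 204.0] -11.4
T [-82, -188, 2] roll -6.9 rows 5 -> [529.0, 196.0, 202.0] -4.6
T [-39, -131, 2] roll -4.6 rows 4 -> [500.0, 330.0, 200.0] 0.0
```

```bash
python3 -m creep '[{"translation":[0,0,0],"roll":0,"gripper":60},{"translation":[0,0,0],"roll":0,"gripper":60}]' >/dev/null; python3 det.py wrist top
```

```text
t 22.55 p [ 0.6156 -0.2054  0.2076] yaw x-axis deg -18.27 F [0.1 0.1 0.9] w 0.0183 gf 0.0
wrist brown [202.0, 227.0] [ 642.6 -110.6] [31.7 69.6] -44.8
wrist brown [316.0, 226.0] [ 613.4 -203.9] [29.5 67.4] -17.6
wrist brown [422.0, 188.0] [ 616.6 -297.2] [33.4 65.8] -13.6
wrist black [316.0, 305.0] [ 565.8 -188.4] [36.8 96.9] 71.7
top brown [183.0, 330.0] [295.  300.1] [31.4 59.6] 0.5
top brown [14.0, 309.0] [360.3 705.9] [72.2 84.5] 3.4
top brown [445.0, 276.0] [ 417.3 -345.8] [19.  96.8] 23.7
top brown [15.0, 260.0] [479.9 705.2] [ 87.8 114.3] 3.4
top brown [150.0, 213.0] [585.5 386. ] [ 53.5 103.4] 42.6
top brown [346.0, 189.0] [ 638.2 -108.6] [26.9 63.8] -45.9
top black [132.0, 254.0] [489.8 407.4] [129.9 176.9] 88.6
top black [188.0, 246.0] [503.5 278.7] [ 37.3 170.5] -9.3
```

Block unmoved; repeat with a longer close.

```bash

python3 -m creep '[{"translation":[-1,-1,0],"roll":-0.3,"gripper":55},{"translation":[-1,-1,40],"roll":-0.3,"gripper":55},{"translation":[-1,-1,80],"roll":-0.3,"gripper":55},{"translation":[-1,-1,115],"roll":-0.3,"gripper":55},{"translation":[-1,-1,140],"roll":-0.3,"gripper":55}]' >/dev/null
python3 -m creep '[{"translation":[0,0,20],"roll":0,"gripper":50},{"translation":[0,0,36],"roll":0,"gripper":50},{"translation":[0,0,44],"roll":0,"gripper":50},{"translation":[0,0,44],"roll":0,"gripper":50},{"translation":[0,0,44],"roll":0,"gripper":45}]' 
for i in 1 2; do python3 -m creep '[{"translation":[0,0,0],"roll":0,"gripper":5},{"translation":[0,0,0],"roll":0,"gripper":5},{"translation":[0,0,0],"roll":0,"gripper":5},{"translation":[0,0,0],"roll":0,"gripper":5},{"translation":[0,0,0],"roll":0,"gripper":5}]' 25; done
python3 plan.py .611,-.204,.20,-18.3 .50,.33,.20,0
```

```text
time: 23.48
position: [0.6118, -0.2028, 0.0195]
tool_rot: [0.988, -0.156, -0.002, -0.0]
ft_force: [-2.2, 0.8, 5.1]
grip_width: 0.048
grip_force: 2.4
time: 23.9
position: [0.6132, -0.2033, 0.0195]
tool_rot: [0.988, -0.156, -0.0, -0.0]
ft_force: [0.4, 0.4, 0.6]
grip_width: 0.03
grip_force: 25.2
time: 24.32
position: [0.6134, -0.2034, 0.0199]
tool_rot: [0.988, -0.156, -0.0, -0.0]
ft_force: [0.3, -0.4, -0.7]
grip_width: 0.0298
grip_force: 25.0
t 24.32 p [ 0.6134 -0.2034  0.0199] yaw x-axis deg -17.99 F [ 0.3 -0.4 -0.7] w 0.0298 gf 25.0
T [-2, 1, -180] roll 0.3 rows 5 -> [611.0, -204.0, 200.0] -18.3
T [-103, -177, 0] roll -6.9 rows 5 -> [569.0, -3.0, 200.0] -11.4
T [-81, -188, 0] roll -6.9 rows 5 -> [528.0, 197.0, 200.0] -4.5
T [-38, -130, 0] roll -4.5 rows 4 -> [500.0, 330.0, 200.0] 0.0
```

```bash

python3 -m creep '[{"translation":[0,0,-36],"roll":0,"gripper":5},{"translation":[0,0,-72],"roll":0,"gripper":5},{"translation":[0,0,-108],"roll":0,"gripper":5},{"translation":[0,0,-144],"roll":0,"gripper":5},{"translation":[0,0,-180],"roll":0,"gripper":5}]' 25 | tail -2
python3 -m creep '[{"translation":[-103,-177,0],"roll":-6.9,"gripper":5},{"translation":[-103,-177,0],"roll":-6.9,"gripper":5},{"translation":[-103,-177,0],"roll":-6.9,"gripper":5},{"translation":[-103,-177,0],"roll":-6.9,"gripper":5},{"translation":[-103,-177,0],"roll":-6.9,"gripper":5}]' >/dev/null
python3 -m creep '[{"translation":[-81,-188,0],"roll":-6.9,"gripper":5},{"translation":[-81,-188,0],"roll":-6.9,"gripper":5},{"translation":[-81,-188,0],"roll":-6.9,"gripper":5},{"translation":[-81,-188,0],"roll":-6.9,"gripper":5},{"translation":[-81,-188,0],"roll":-6.9,"gripper":5}]' >/dev/null
python3 -m creep '[{"translation":[-38,-130,0],"roll":-4.5,"gripper":5},{"translation":[-38,-130,0],"roll":-4.5,"gripper":5},{"translation":[-38,-130,0],"roll":-4.5,"gripper":5},{"translation":[-38,-130,0],"roll":-4.5,"gripper":5},{"translation":[-38,-130,0],"roll":-4.5,"gripper":5}]' 
python3 -m creep '[{"translation":[0,0,40],"roll":0,"gripper":5},{"translation":[0,0,80],"roll":0,"gripper":5},{"translation":[0,0,102],"roll":0,"gripper":5},{"translation":[0,0,102],"roll":0,"gripper":5},{"translation":[0,0,102],"roll":0,"gripper":5}]'
python3 -m creep '[{"translation":[0,0,0],"roll":0,"gripper":45},{"translation":[0,0,0],"roll":0,"gripper":45},{"translation":[0,0,0],"roll":0,"gripper":45},{"translation":[0,0,-30],"roll":0,"gripper":45},{"translation":[0,0,-70],"roll":0,"gripper":45}]' >/dev/null
python3 plan.py .50,.33,.20,0 .616,-.297,.20,-13.7 .616,-.297,.11,-13.7
```

```text
grip_width: 0.0298
grip_force: 25.0
time: 25.98
position: [0.4971, 0.3322, 0.2001]
tool_rot: [1.0, 0.005, 0.0, -0.0]
ft_force: [-0.4, -0.5, -0.3]
grip_width: 0.0298
grip_force: 25.0
time: 26.4
position: [0.4983, 0.3273, 0.0971]
tool_rot: [1.0, 0.002, -0.001, 0.001]
ft_force: [0.6, 0.2, -0.1]
grip_width: 0.0301
grip_force: 25.0
t 26.82 p [0.4965 0.3281 0.1669] yaw x-axis deg 0.3 F [-0.2  0.8  0.1] w 0.0442 gf 0.0
T [4, -2, -33] roll 0.3 rows 1 -> [500.0, 330.0, 200.0] 0.0
T [37, 202, 0] roll 4.4 rows 5 -> [537.0, 128.0, 200.0] -4.4
T [53, 198, 0] roll 4.4 rows 5 -> [575.0, -73.0, 200.0] -8.8
T [68, 193, 0] roll 4.4 rows 5 -> [612.0, -275.0, 200.0] -13.2
T [9, 21, 0] roll 0.5 rows 1 -> [616.0, -297.0, 200.0] -13.7
T [0, 0, 90] roll -0.0 rows 3 -> [616.0, -297.0, 110.0] -13.7
```

Dropped in. Next blank C.

```bash

python3 -m creep '[{"translation":[4,0,-40],"roll":0,"gripper":45},{"translation":[41,200,-40],"roll":4.4,"gripper":55},{"translation":[41,200,-40],"roll":4.4,"gripper":55},{"translation":[41,200,-40],"roll":4.4,"gripper":55},{"translation":[41,200,-40],"roll":4.4,"gripper":55}]' >/dev/null
python3 -m creep '[{"translation":[53,198,0],"roll":4.4,"gripper":55},{"translation":[53,198,0],"roll":4.4,"gripper":55},{"translation":[53,198,0],"roll":4.4,"gripper":55},{"translation":[53,198,0],"roll":4.4,"gripper":55},{"translation":[53,198,0],"roll":4.4,"gripper":55}]' >/dev/null
python3 -m creep '[{"translation":[68,193,0],"roll":4.4,"gripper":55},{"translation":[68,193,0],"roll":4.4,"gripper":55},{"translation":[68,193,0],"roll":4.4,"gripper":55},{"translation":[68,193,0],"roll":4.4,"gripper":55},{"translation":[68,193,0],"roll":4.4,"gripper":55}]' >/dev/null
python3 det.py wrist; python3 plan.py .616,-.297,.11,-13.7
```

```text
t 28.07 p [ 0.6117 -0.2397  0.21  ] yaw x-axis deg -12.93 F [0.2 0.3 0. ] w 0.0551 gf 0.0
wrist brown [163.0, 220.0] [ 642.5 -111.5] [32.9 70.8] -44.9
wrist brown [383.0, 201.0] [ 616.8 -298.3] [32.1 65.8] -13.7
wrist black [527.0, 338.0] [ 489.7 -387.8] [105.2 219.1] 74.3
t 28.12 p [ 0.6137 -0.2482  0.2103] yaw x-axis deg -13.19 F [ 3.2 -4.8  1.2] w 0.055 gf 0.0
T [13, 47, 100] roll 0.5 rows 3 -> [616.0, -297.0, 110.0] -13.7
```

```bash

python3 -m creep '[{"translation":[13,40,60],"roll":0.5,"gripper":55},{"translation":[13,40,90],"roll":0.5,"gripper":55},{"translation":[13,40,90],"roll":0.5,"gripper":55},{"translation":[13,40,90],"roll":0.5,"gripper":55}]' >/dev/null
python3 plan.py .616,-.2975,.022,-13.7;python3 det.py wrist
```

```text
t 28.45 p [ 0.6122 -0.2787  0.1143] yaw x-axis deg -13.5 F [ 0.6 -0.1 -0.6] w 0.0555 gf 0.0
T [8, 17, 92] roll 0.2 rows 3 -> [616.0, -298.0, 22.0] -13.7
t 28.45 p [ 0.6122 -0.2787  0.1143] yaw x-axis deg -13.5 F [ 0.6 -0.1 -0.6] w 0.0555 gf 0.0
wrist brown [54.0, 256.0] [ 643. -115.] [36.4 75.6] -44.9
wrist brown [349.0, 236.0] [ 617.3 -299.9] [29.9 66.7] -13.4
wrist black [527.0, 338.0] [ 551.5 -382.3] [ 71.1 148.2] 73.7
wrist black [316.0, 313.0] [ 597.7 -274. ] [ 28.2 162.8] 76.6
```

```bash

python3 -m creep '[{"translation":[8,18,20],"roll":0.2,"gripper":55},{"translation":[8,18,50],"roll":0.2,"gripper":55},{"translation":[8,18,80],"roll":0.2,"gripper":55},{"translation":[8,18,92],"roll":0.2,"gripper":55},{"translation":[8,18,92],"roll":0.2,"gripper":55}]' |head -2
for i in 1 2; do python3 -m creep '[{"translation":[0,0,0],"roll":0,"gripper":5},{"translation":[0,0,0],"roll":0,"gripper":5},{"translation":[0,0,0],"roll":0,"gripper":5},{"translation":[0,0,0],"roll":0,"gripper":5},{"translation":[0,0,0],"roll":0,"gripper":5}]' 25; done
python3 plan.py .616,-.297,.20,-13.7 .50,.39,.20,0
```

```text
time: 28.92
position: [0.6176, -0.2964, 0.0251]
time: 29.33
position: [0.6194, -0.2986, 0.0278]
tool_rot: [0.993, -0.118, 0.001, 0.001]
ft_force: [0.6, -1.3, 9.0]
grip_width: 0.0297
grip_force: 25.6
time: 29.75
position: [0.6194, -0.2986, 0.0278]
tool_rot: [0.993, -0.118, 0.001, 0.001]
ft_force: [-0.3, 0.3, 6.1]
grip_width: 0.0296
grip_force: 25.0
t 29.75 p [ 0.6194 -0.2986  0.0278] yaw x-axis deg -13.59 F [-0.3  0.3  6.1] w 0.0296 gf 25.0
T [-4, -1, -172] roll 0.1 rows 5 -> [616.0, -297.0, 200.0] -13.7
T [-81, -188, 0] roll -4.0 rows 5 -> [582.0, -95.0, 200.0] -9.7
T [-68, -194, 0] roll -4.0 rows 5 -> [548.0, 107.0, 200.0] -5.6
T [-54, -198, 0] roll -4.0 rows 5 -> [514.0, 309.0, 200.0] -1.6
T [-16, -80, 0] roll -1.6 rows 2 -> [500.0, 390.0, 200.0] 0.0
```

```bash

python3 -m creep '[{"translation":[0,0,-36],"roll":0,"gripper":5},{"translation":[0,0,-72],"roll":0,"gripper":5},{"translation":[0,0,-108],"roll":0,"gripper":5},{"translation":[0,0,-144],"roll":0,"gripper":5},{"translation":[0,0,-175],"roll":0,"gripper":5}]' 25 | tail -2
python3 -m creep '[{"translation":[-81,-188,0],"roll":-4,"gripper":5},{"translation":[-81,-188,0],"roll":-4,"gripper":5},{"translation":[-81,-188,0],"roll":-4,"gripper":5},{"translation":[-81,-188,0],"roll":-4,"gripper":5},{"translation":[-81,-188,0],"roll":-4,"gripper":5}]' >/dev/null
python3 -m creep '[{"translation":[-68,-194,0],"roll":-4,"gripper":5},{"translation":[-68,-194,0],"roll":-4,"gripper":5},{"translation":[-68,-194,0],"roll":-4,"gripper":5},{"translation":[-68,-194,0],"roll":-4,"gripper":5},{"translation":[-68,-194,0],"roll":-4,"gripper":5}]' >/dev/null
python3 -m creep '[{"translation":[-54,-198,0],"roll":-4,"gripper":5},{"translation":[-54,-198,0],"roll":-4,"gripper":5},{"translation":[-54,-198,0],"roll":-4,"gripper":5},{"translation":[-54,-198,0],"roll":-4,"gripper":5},{"translation":[-54,-198,0],"roll":-4,"gripper":5}]' >/dev/null
python3 -m creep '[{"translation":[-16,-80,0],"roll":-1.6,"gripper":5},{"translation":[-16,-80,0],"roll":-1.6,"gripper":5},{"translation":[-16,-80,0],"roll":-1.6,"gripper":5},{"translation":[-16,-80,0],"roll":-1.6,"gripper":5}]' 
python3 plan.py .50,.39,.10,0 .50,.39,.2,0 .643,-.11,.2,-44.9; python3 det.py top
```

```text
grip_width: 0.0298
grip_force: 25.0
time: 31.75
position: [0.4997, 0.3911, 0.2007]
tool_rot: [1.0, 0.002, -0.0, 0.0]
ft_force: [-0.6, -1.3, -0.0]
grip_width: 0.0297
grip_force: 25.0
t 31.75 p [0.4997 0.3911 0.2007] yaw x-axis deg 0.25 F [-0.6 -1.3 -0. ] w 0.0297 gf 25.0
T [0, 1, 101] roll 0.3 rows 3 -> [500.0, 390.0, 100.0] 0.0
T [0, 0, -100] roll -0.0 rows 3 -> [500.0, 390.0, 200.0] 0.0
T [56, 197, 0] roll 17.7 rows 5 -> [556.0, 193.0, 200.0] -17.7
T [114, 171, 0] roll 17.7 rows 5 -> [613.0, -4.0, 200.0] -35.4
T [86, 69, 0] roll 9.5 rows 3 -> [643.0, -110.0, 200.0] -44.9
t 31.75 p [0.4997 0.3911 0.2007] yaw x-axis deg 0.25 F [-0.6 -1.3 -0. ] w 0.0297 gf 25.0
top brown [201.0, 328.0] [301.  253.8] [ 60.3 120. ] -83.3
top brown [5.0, 312.0] [353.8 726.1] [31.2 66.5] 3.4
top brown [171.0, 248.0] [497.7 329.9] [29.9 66.2] -7.6
top brown [149.0, 211.0] [594.3 383.3] [ 53.2 113.3] 59.4
top brown [355.0, 178.0] [ 664.7 -130.8] [27.9 64.6] -43.2
top black [312.0, 455.0] [ 37.  -17.1] [152.8 225.3] 88.4
top black [359.0, 249.0] [ 480.9 -130.6] [ 62.8 109.1] -2.3
top black [625.0, 166.0] [ 680.8 -800.7] [ 77.  147.9] -1.3
```

```bash

python3 -m creep '[{"translation":[0,0,40],"roll":0,"gripper":5},{"translation":[0,0,80],"roll":0,"gripper":5},{"translation":[0,0,98],"roll":0,"gripper":5},{"translation":[0,0,98],"roll":0,"gripper":5},{"translation":[0,0,98],"roll":0,"gripper":5}]' >/dev/null
python3 -m creep '[{"translation":[0,0,0],"roll":0,"gripper":45},{"translation":[0,0,0],"roll":0,"gripper":45},{"translation":[0,0,0],"roll":0,"gripper":45},{"translation":[0,0,-30],"roll":0,"gripper":45},{"translation":[0,0,-70],"roll":0,"gripper":45}]' >/dev/null
python3 -m creep '[{"translation":[0,0,-40],"roll":0,"gripper":45},{"translation":[56,190,-40],"roll":17.7,"gripper":45},{"translation":[56,190,-40],"roll":17.7,"gripper":45},{"translation":[56,190,-40],"roll":17.7,"gripper":45},{"translation":[56,190,-40],"roll":17.7,"gripper":45}]' >/dev/null
python3 -m creep '[{"translation":[100,160,0],"roll":17.7,"gripper":45},{"translation":[100,160,0],"roll":17.7,"gripper":45},{"translation":[100,160,0],"roll":17.7,"gripper":45},{"translation":[100,160,0],"roll":17.7,"gripper":45},{"translation":[100,160,0],"roll":17.7,"gripper":45}]' >/dev/null
python3 -m creep '[{"translation":[0,0,0],"roll":0,"gripper":45},{"translation":[0,0,0],"roll":0,"gripper":45},{"translation":[0,0,0],"roll":0,"gripper":45}]'
python3 det.py wrist top; python3 plan.py .665,-.131,.12,-43
python3 -c "
from h import *
W=proj_mats('top')
print('sander at',at_z(W,[(353.5,145)],.032))
im=viewer.camera('top');m=cv2.inRange(cv2.cvtColor(im,cv2.COLOR_BGR2HSV),(3,60,60),(25,255,255))
cv2.imwrite('pics/k.png',np.hstack([cv2.resize(im[110:210,320:420],(400,400),interpolation=cv2.INTER_CUBIC),cv2.resize(viewer.camera('wrist')[:320],(400,400))]))"
```

```text
time: 33.72
position: [0.5946, 0.0471, 0.2139]
tool_rot: [0.953, -0.304, 0.0, -0.0]
ft_force: [-0.1, 0.4, 0.2]
grip_width: 0.0452
grip_force: 0.0
t 33.72 p [0.5946 0.0471 0.2139] yaw x-axis deg -35.39 F [-0.1  0.4  0.2] w 0.0452 gf 0.0
wrist brown [445.0, 30.0] [ 660.3 -118.7] [33.4 47.7] -44.9
wrist black [510.0, 334.0] [430.9 -30.3] [ 96.2 216.7] 55.3
wrist black [311.0, 310.0] [549.4  83.2] [ 42.8 205. ] 56.4
wrist black [571.0, 205.0] [ 494.1 -121.3] [ 76.8 123.9] -3.9
top brown [13.0, 308.0] [359.3 705.8] [72.2 82.5] 3.4
top brown [529.0, 265.0] [ 436.3 -557.7] [28.1 53.9] 9.6
top brown [443.0, 271.0] [ 427.7 -340.6] [ 15.6 119.8] 23.7
top brown [15.0, 260.0] [479.7 705.2] [ 87.8 114.7] 3.4
top brown [171.0, 249.0] [497.1 329.7] [30.8 67.3] -7.2
top brown [142.0, 249.0] [499.3 400.8] [32.  67.8] 1.1
top brown [150.0, 213.0] [584.5 385.7] [ 56.1 101.1] 41.2
top brown [355.0, 178.0] [ 664.8 -130.5] [27.7 64.4] -43.2
top black [21.0, 61.0] [984.  697.6] [109.4 122.4] 88.9
t 33.82 p [0.5943 0.048  0.2136] yaw x-axis deg -35.28 F [-0.6  0.9  0.5] w 0.0447 gf 0.0
T [154, 101, 90] roll 7.4 rows 5 -> [662.0, -123.0, 124.0] -42.7
T [7, 4, 4] roll 0.3 rows 1 -> [665.0, -131.0, 120.0] -43.0
sander at [[ 0.74980745 -0.12942003  0.032     ]]
```

View pics/k.png

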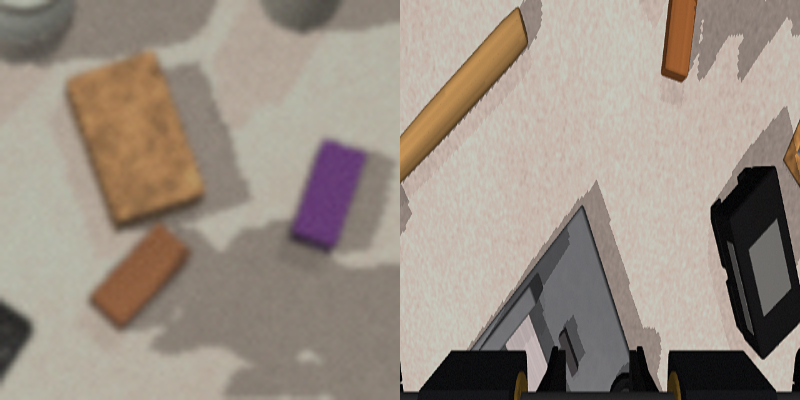

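```bash
python3 plan.py .653,-.118,.12,-43.5
python3 -m creep '[{"translation":[141,96,60],"roll":8.2,"gripper":48},{"translation":[141,96,90],"roll":8.2,"gripper":48},{"translation":[141,96,92],"roll":8.2,"gripper":48},{"translation":[141,96,92],"roll":8.2,"gripper":48},{"translation":[141,96,92],"roll":8.2,"gripper":48}]' >/dev/null
python3 -m creep '[{"translation":[0,0,0],"roll":0,"gripper":48},{"translation":[0,0,0],"roll":0,"gripper":48},{"translation":[0,0,0],"roll":0,"gripper":48}]' >/dev/null
python3 det.py wrist top|grep "brown\|t "; python3 plan.py .653,-.118,.12,-43.5
```

```text
t 33.92 p [0.5944 0.0481 0.2133] yaw x-axis deg -35.26 F [-0.3  0.2 -0.3] w 0.0448 gf 0.0
T [144, 102, 93] roll 8.2 rows 5 -> [653.0, -118.0, 120.0] -43.5
t 34.58 p [ 0.6539 -0.112   0.1212] yaw x-axis deg -43.53 F [-0.   0.4 -0.2] w 0.048 gf 0.0
wrist brown [323.0, 213.0] [ 668.6 -130.5] [29.4 66.3] -44.9
wrist black [508.0, 335.0] [ 550.8 -164. ] [ 66.3 149.2] 47.1
wrist black [315.0, 313.0] [641.4 -98.1] [ 29.1 150.2] 46.5
wrist black [401.0, 36.0] [ 711.7 -220.3] [ 4.5 34.6] -20.7
top brown [14.0, 309.0] [359.4 705.8] [72.3 82.7] 3.4
top brown [439.0, 265.0] [ 441.4 -331.6] [12.4 87.5] 23.6
top brown [15.0, 260.0] [479.5 705.1] [ 87.8 115.1] 3.4
top brown [143.0, 248.0] [499.5 401.2] [31.1 67.8] 5.2
top brown [520.0, 232.0] [ 516.2 -540.7] [32.8 50.5] -1.3
top brown [148.0, 212.0] [588.4 389.6] [ 55.4 108.1] 39.6
t 34.68 p [ 0.6542 -0.1116  0.1221] yaw x-axis deg -43.47 F [-0.  -0.4 -0. ] w 0.048 gf 0.0
T [4, 5, 2] roll 0.0 rows 1 -> [653.0, -118.0, 120.0] -43.5
```

```bash

python3 -m creep '[{"translation":[5,4,20],"roll":1.4,"gripper":48},{"translation":[5,4,50],"roll":1.4,"gripper":48},{"translation":[5,4,80],"roll":1.4,"gripper":48},{"translation":[5,4,99],"roll":1.4,"gripper":48},{"translation":[5,4,99],"roll":1.4,"gripper":48}]' 
for i in 1 2; do python3 -m creep '[{"translation":[0,0,0],"roll":0,"gripper":5},{"translation":[0,0,0],"roll":0,"gripper":5},{"translation":[0,0,0],"roll":0,"gripper":5},{"translation":[0,0,0],"roll":0,"gripper":5},{"translation":[0,0,0],"roll":0,"gripper":5}]' 30; done
python3 -m creep '[{"translation":[0,0,-36],"roll":0,"gripper":5},{"translation":[0,0,-72],"roll":0,"gripper":5},{"translation":[0,0,-108],"roll":0,"gripper":5},{"translation":[0,0,-144],"roll":0,"gripper":5},{"translation":[0,0,-180],"roll":0,"gripper":5}]' 30 | tail -2
python3 plan.py .52,.365,.205,0
```

```text
time: 35.1
position: [0.6549, -0.1181, 0.0212]
tool_rot: [0.924, -0.382, -0.0, -0.0]
ft_force: [-0.1, 0.1, -0.0]
grip_width: 0.048
grip_force: 0.0
time: 35.52
position: [0.6554, -0.1195, 0.0232]
tool_rot: [0.924, -0.383, 0.001, -0.0]
ft_force: [-0.5, 1.5, 3.3]
grip_width: 0.03
grip_force: 30.0
time: 35.93
position: [0.6554, -0.1194, 0.0232]
tool_rot: [0.924, -0.383, 0.0, -0.0]
ft_force: [-0.2, 2.2, 6.0]
grip_width: 0.0297
grip_force: 30.0
grip_width: 0.0299
grip_force: 30.0
t 36.35 p [ 0.6544 -0.1199  0.2033] yaw x-axis deg -45.0 F [ 0.8 -0.7 -0.2] w 0.0299 gf 30.0
T [-178, -101, -1] roll -18.3 rows 5 -> [600.0, 78.0, 204.0] -26.7
T [-138, -152, -1] roll -18.3 rows 5 -> [545.0, 275.0, 205.0] -8.3
T [-38, -85, 0] roll -8.3 rows 3 -> [520.0, 365.0, 205.0] 0.0
```

```bash

python3 -m creep '[{"translation":[-178,-101,0],"roll":-18.3,"gripper":5},{"translation":[-178,-101,0],"roll":-18.3,"gripper":5},{"translation":[-178,-101,0],"roll":-18.3,"gripper":5},{"translation":[-178,-101,0],"roll":-18.3,"gripper":5},{"translation":[-178,-101,0],"roll":-18.3,"gripper":5}]' >/dev/null
python3 -m creep '[{"translation":[-138,-152,0],"roll":-18.3,"gripper":5},{"translation":[-138,-152,0],"roll":-18.3,"gripper":5},{"translation":[-138,-152,0],"roll":-18.3,"gripper":5},{"translation":[-138,-152,0],"roll":-18.3,"gripper":5},{"translation":[-138,-152,0],"roll":-18.3,"gripper":5}]' >/dev/null
python3 -m creep '[{"translation":[-44,-85,0],"roll":-8.3,"gripper":5},{"translation":[-44,-85,0],"roll":-8.3,"gripper":5},{"translation":[-44,-85,0],"roll":-8.3,"gripper":5},{"translation":[-44,-85,0],"roll":-8.3,"gripper":5},{"translation":[-44,-85,0],"roll":-8.3,"gripper":5}]' 
python3 -m creep '[{"translation":[0,0,40],"roll":0,"gripper":5},{"translation":[0,0,80],"roll":0,"gripper":5},{"translation":[0,0,92],"roll":0,"gripper":5},{"translation":[0,0,92],"roll":0,"gripper":5},{"translation":[0,0,92],"roll":0,"gripper":5}]' |head -2
python3 -m creep '[{"translation":[0,0,0],"roll":0,"gripper":45},{"translation":[0,0,0],"roll":0,"gripper":45},{"translation":[0,0,0],"roll":0,"gripper":45},{"translation":[0,0,-30],"roll":0,"gripper":87},{"translation":[0,0,-70],"roll":0,"gripper":87}]' >/dev/null
python3 plan.py .515,.365,.22,0 .47,-.13,.22,-2.5
```

```text
time: 37.6
position: [0.5139, 0.3659, 0.2017]
tool_rot: [1.0, 0.0, -0.0, 0.001]
ft_force: [-0.3, -0.4, -0.1]
grip_width: 0.0296
grip_force: 30.0
time: 38.02
position: [0.5151, 0.3644, 0.11]
t 38.43 p [0.5122 0.3646 0.1784] yaw x-axis deg -0.09 F [1.2 0.  0.3] w 0.0514 gf 0.0
T [3, 0, -42] roll -0.1 rows 2 -> [515.0, 365.0, 220.0] 0.0
T [-19, 204, 0] roll 1.0 rows 5 -> [496.0, 161.0, 220.0] -1.0
T [-15, 204, 0] roll 1.0 rows 5 -> [478.0, -43.0, 220.0] -2.1
T [-5, 87, 0] roll 0.4 rows 3 -> [470.0, -130.0, 220.0] -2.5
```

```bash

python3 -m creep '[{"translation":[0,0,-42],"roll":0,"gripper":87},{"translation":[-15,0,-80],"roll":0,"gripper":87},{"translation":[-50,204,-80],"roll":2.5,"gripper":87},{"translation":[-50,204,-80],"roll":2.5,"gripper":87},{"translation":[-50,204,-80],"roll":2.5,"gripper":87}]' >/dev/null
python3 -m creep '[{"translation":[0,80,0],"roll":0,"gripper":87},{"translation":[0,80,0],"roll":0,"gripper":87},{"translation":[0,80,0],"roll":0,"gripper":87},{"translation":[0,80,0],"roll":0,"gripper":87},{"translation":[0,80,0],"roll":0,"gripper":87}]' >/dev/null
python3 w.py rail; python3 -c "
from h import *
im=cv2.imread('pics/rail.png')[:320];t=viewer.camera('top')[165:290,85:210]
cv2.imwrite('pics/rail2.png',np.hstack([im,np.vstack([cv2.resize(t,(160,160)),np.zeros((160,160,3),np.uint8)])]))"
```

```text
t 39.27 p [0.475  0.1629 0.2612] yaw x-axis deg -2.64 F [ 0.4  0.3 -0.4] w 0.0867 gf 0.0
```

View pics/rail2.png

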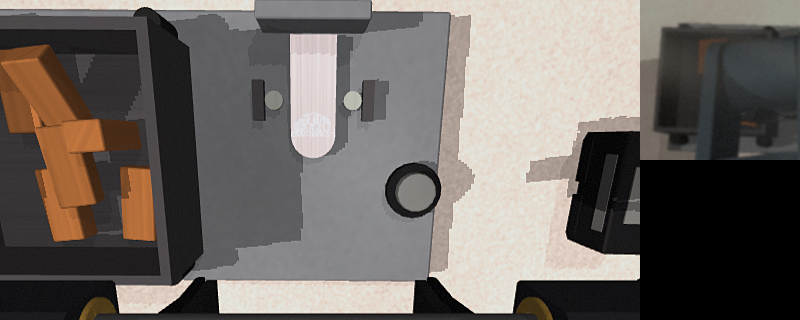

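```bash
python3 -c "
import json;from h import *
W=proj_mats('wrist',json.load(open('pics/rail.json')));T=proj_mats('top')
print('tip',at_z(W,[(313.5,157)],.037),'axis',at_z(W,[(313.5,40),(313.5,120)],.037))
print('rollers',at_z(W,[(273.5,100),(352.5,100)],.037))
P=at_z(W,[(449,13),(429,279)],.025);print('plate',P,np.degrees(np.arctan2(*(P[0]-P[1])[[1,0]])))
print('start',tri(W,(417,191),T,(80+373/1.9,110+257/1.9)),at_z(W,[(417,191)],.045))"
python3 det.py wrist top|grep "black\|t "; python3 plan.py .481,-.132,.25,-3
```

```text
tip [[0.52895516 0.16331299 0.037     ]] axis [[0.62642137 0.15878521 0.037     ]
 [0.56132294 0.16180935 0.037     ]]
rollers [[0.5797978  0.19633575 0.037     ]
 [0.57664614 0.1266051  0.037     ]]
plate [[0.64496656 0.04059645 0.025     ]
 [0.40067851 0.05074785 0.025     ]] -2.379558694623398
start [0.49605593 0.06944035 0.04657064] [[0.49463768 0.06998837 0.045     ]]
t 39.37 p [0.4747 0.1638 0.2607] yaw x-axis deg -2.5 F [-1.1  0.3 -0.8] w 0.0867 gf 0.0
wrist brown [241.0, 376.0] [295.3 257.1] [ 64.1 126.3] 87.6
wrist brown [138.0, 202.0] [491.8 337. ] [32.9 74. ] -7.2
wrist brown [65.0, 140.0] [552.5 384. ] [118.5 180.3] 9.9
wrist black [548.0, 339.0] [352.6 -48. ] [110.8 208.3] 88.7
wrist black [459.0, 309.0] [393.2  26.6] [ 41.  140.1] 86.0
wrist black [199.0, 305.0] [405.3 281.6] [40.5 76.5] 86.4
wrist black [72.0, 257.0] [455.6 383.6] [ 45.7 148.7] 86.9
wrist black [414.0, 189.0] [497.7  77.8] [46.4 48.4] 87.6
wrist black [608.0, 194.0] [485.9 -96.5] [ 69.4 106.4] -2.4
wrist black [69.0, 39.0] [629.4 355.5] [ 18.2 110.6] 86.7
top black [359.0, 249.0] [ 480.8 -131.8] [ 60.5 108.8] -2.3
t 39.47 p [0.4745 0.164  0.2602] yaw x-axis deg -2.46 F [ 0.6  0.1 -0.3] w 0.0871 gf 0.0
T [13, 204, 7] roll 0.4 rows 5 -> [479.0, -41.0, 253.0] -2.8
T [7, 91, 3] roll 0.2 rows 3 -> [481.0, -132.0, 250.0] -3.0
```

```bash

python3 -m creep '[{"translation":[13,204,7],"roll":0.4,"gripper":87},{"translation":[13,204,7],"roll":0.4,"gripper":87},{"translation":[13,204,7],"roll":0.4,"gripper":87},{"translation":[13,204,7],"roll":0.4,"gripper":87},{"translation":[13,204,7],"roll":0.4,"gripper":87}]' >/dev/null
python3 -m creep '[{"translation":[7,91,30],"roll":0.2,"gripper":87},{"translation":[7,91,60],"roll":0.2,"gripper":87},{"translation":[7,91,90],"roll":0.2,"gripper":87},{"translation":[7,91,110],"roll":0.2,"gripper":87},{"translation":[7,91,110],"roll":0.2,"gripper":87}]' >/dev/null
python3 -m creep '[{"translation":[0,0,0],"roll":0,"gripper":87},{"translation":[0,0,0],"roll":0,"gripper":87}]' |head -2
python3 det.py wrist top|grep "black\|t "; python3 plan.py .481,-.132,.047,-3
```

```text
time: 40.47
position: [0.4814, -0.1321, 0.144]
t 40.47 p [ 0.4814 -0.1321  0.144 ] yaw x-axis deg -3.1 F [ 0.1 -0.6  0.3] w 0.0867 gf 0.0
wrist brown [630.0, 270.0] [ 449.8 -351.6] [14.5 15.1] 9.0
top black [530.0, 236.0] [ 511.2 -545.6] [71.1 71.7] 17.8
top black [152.0, 195.0] [621.4 371.9] [ 48.1 220.9] -89.5
top black [23.0, 61.0] [969.9 696.1] [ 97.9 130.6] 72.4
t 40.57 p [ 0.4819 -0.1324  0.145 ] yaw x-axis deg -3.07 F [ 0.1 -0.2  0.7] w 0.0872 gf 0.0
T [-1, 0, 98] roll -0.1 rows 3 -> [481.0, -132.0, 47.0] -3.0
```

```bash

python3 -m creep '[{"translation":[0,0,25],"roll":0,"gripper":87},{"translation":[0,0,50],"roll":0,"gripper":87},{"translation":[0,0,75],"roll":0,"gripper":87},{"translation":[0,0,96],"roll":0,"gripper":87},{"translation":[0,0,97],"roll":0,"gripper":87}]' |head -4
for i in 1 2; do python3 -m creep '[{"translation":[0,0,0],"roll":0,"gripper":40},{"translation":[0,0,0],"roll":0,"gripper":40},{"translation":[0,0,0],"roll":0,"gripper":40},{"translation":[0,0,0],"roll":0,"gripper":40},{"translation":[0,0,0],"roll":0,"gripper":40}]' 50; done
python3 -m creep '[{"translation":[0,0,-20],"roll":0,"gripper":40},{"translation":[0,0,-45],"roll":0,"gripper":40},{"translation":[0,0,-70],"roll":0,"gripper":40},{"translation":[0,0,-90],"roll":0,"gripper":40},{"translation":[0,0,-100],"roll":0,"gripper":40}]' 50
python3 plan.py .455,.166,.145,-2.5
```

```text
time: 40.98
position: [0.48, -0.1318, 0.045]
tool_rot: [1.0, -0.027, -0.001, -0.001]
ft_force: [0.1, 0.7, -0.9]
time: 41.4
position: [0.4812, -0.1332, 0.0473]
tool_rot: [1.0, -0.028, 0.001, 0.001]
ft_force: [0.7, -0.9, -0.5]
grip_width: 0.0614
grip_force: 0.7
time: 41.82
position: [0.4811, -0.1329, 0.0473]
tool_rot: [1.0, -0.028, 0.001, 0.0]
ft_force: [0.3, 1.2, 7.0]
grip_width: 0.0594
grip_force: 50.0
time: 42.23
position: [0.4807, -0.1331, 0.1479]
tool_rot: [1.0, -0.028, 0.001, 0.001]
ft_force: [0.6, -0.3, -5.5]
grip_width: 0.0596
grip_force: 50.0
t 42.23 p [ 0.4807 -0.1331  0.1479] yaw x-axis deg -3.19 F [ 0.6 -0.3 -5.5] w 0.0596 gf 50.0
T [-29, -203, 2] roll -0.5 rows 5 -> [463.0, 71.0, 146.0] -2.7
T [-13, -94, 1] roll -0.2 rows 3 -> [455.0, 166.0, 145.0] -2.5
```

```bash

python3 -m creep '[{"translation":[-28,-150,0],"roll":-0.5,"gripper":40},{"translation":[-28,-203,0],"roll":-0.5,"gripper":40},{"translation":[-28,-203,0],"roll":-0.5,"gripper":40},{"translation":[-28,-203,0],"roll":-0.5,"gripper":40},{"translation":[-28,-203,0],"roll":-0.5,"gripper":40}]' 50 >/dev/null
python3 -m creep '[{"translation":[-12,-70,0],"roll":-0.2,"gripper":40},{"translation":[-12,-93,0],"roll":-0.2,"gripper":40},{"translation":[-12,-93,20],"roll":-0.2,"gripper":40},{"translation":[-12,-93,45],"roll":-0.2,"gripper":40},{"translation":[-12,-93,60],"roll":-0.2,"gripper":40}]' 50 >/dev/null
python3 -m creep '[{"translation":[0,0,0],"roll":0,"gripper":40},{"translation":[0,0,0],"roll":0,"gripper":40},{"translation":[0,0,0],"roll":0,"gripper":40}]' 50
python3 plan.py .458,.166,.073,-2.5
```

```text
time: 43.32
position: [0.4564, 0.1646, 0.0864]
tool_rot: [1.0, -0.022, 0.0, 0.0]
ft_force: [-0.3, -0.0, -6.5]
grip_width: 0.0598
grip_force: 50.0
t 43.32 p [0.4564 0.1646 0.0864] yaw x-axis deg -2.51 F [-0.3 -0.  -6.5] w 0.0598 gf 50.0
T [1, -1, 13] roll -0.0 rows 1 -> [458.0, 166.0, 73.0] -2.5
```

```bash

python3 -m creep '[{"translation":[1,-1,4],"roll":0,"gripper":40},{"translation":[1,-1,8],"roll":0,"gripper":40},{"translation":[1,-1,11],"roll":0,"gripper":40},{"translation":[1,-1,13],"roll":0,"gripper":40},{"translation":[1,-1,13],"roll":0,"gripper":40}]' 50
python3 -m creep '[{"translation":[0,0,1],"roll":0,"gripper":40},{"translation":[0,0,1],"roll":0,"gripper":40}]' 50
python3 plan.py .578,.1612,.073,-2.5
```

```text
time: 43.73
position: [0.457, 0.1656, 0.0728]
tool_rot: [1.0, -0.022, -0.0, 0.0]
ft_force: [-0.6, 0.0, -6.2]
grip_width: 0.0592
grip_force: 50.0
time: 43.9
position: [0.4572, 0.1657, 0.0723]
tool_rot: [1.0, -0.022, 0.0, 0.0]
ft_force: [-0.8, -0.8, -5.8]
grip_width: 0.0596
grip_force: 50.0
t 43.9 p [0.4572 0.1657 0.0723] yaw x-axis deg -2.49 F [-0.8 -0.8 -5.8] w 0.0596 gf 50.0
T [121, -1, -1] roll 0.0 rows 3 -> [578.0, 161.0, 73.0] -2.5
```

```bash

for i in 1 2; do python3 -m creep '[{"translation":[0,0,1],"roll":0,"gripper":40},{"translation":[0,0,1],"roll":0,"gripper":40}]' 50|sed -n '2p;4p'; done
```

```text
position: [0.4571, 0.1657, 0.0723]
ft_force: [-2.6, -2.3, 6.0]
position: [0.4571, 0.1657, 0.0722]
ft_force: [-3.7, -2.5, 14.3]
```

```bash

python3 -m creep '[{"translation":[0,-0.5,-1.5],"roll":0,"gripper":40},{"translation":[8,-0.5,-1.5],"roll":0,"gripper":40},{"translation":[14,-0.5,-1.5],"roll":0,"gripper":40},{"translation":[20,-0.5,-1.5],"roll":0,"gripper":40},{"translation":[26,-0.5,-1.5],"roll":0,"gripper":40}]' 50|sed -n '2p;4p;5p'
python3 -m creep '[{"translation":[6,0,0],"roll":0,"gripper":40},{"translation":[12,0,0],"roll":0,"gripper":40},{"translation":[18,0,0],"roll":0,"gripper":40},{"translation":[24,0,0],"roll":0,"gripper":40},{"translation":[30,0,0],"roll":0,"gripper":40}]' 50|sed -n '2p;4p;5p'
```

```text
position: [0.4709, 0.165, 0.0722]
ft_force: [-19.3, 0.3, 23.3]
grip_width: 0.0597
position: [0.5023, 0.1639, 0.0721]
ft_force: [-17.6, 0.2, 20.1]
grip_width: 0.0598
```

```bash

python3 -m creep '[{"translation":[0,0,-1],"roll":0,"gripper":40},{"translation":[0,0,-2],"roll":0,"gripper":40},{"translation":[0,0,-2],"roll":0,"gripper":40}]' 50|sed -n '2p;4p;5p'
python3 -m creep '[{"translation":[0,0,0],"roll":0,"gripper":40},{"translation":[0,0,0],"roll":0,"gripper":40}]' 50|sed -n '2p;4p;5p'
```

```text
position: [0.5143, 0.1639, 0.0735]
ft_force: [0.8, 0.5, -5.2]
grip_width: 0.0593
position: [0.5134, 0.1638, 0.073]
ft_force: [1.0, -0.2, -6.5]
grip_width: 0.0598
```

```bash

python3 -m creep '[{"translation":[5,0,0.6],"roll":0,"gripper":40},{"translation":[10,0,0.6],"roll":0,"gripper":40},{"translation":[15,0,0.6],"roll":0,"gripper":40},{"translation":[20,0,0.6],"roll":0,"gripper":40},{"translation":[25,0,0.6],"roll":0,"gripper":40}]' 60|sed -n '2p;4p;5p'
python3 -m creep '[{"translation":[5,0,0],"roll":0,"gripper":40},{"translation":[10,0,0],"roll":0,"gripper":40},{"translation":[15,0,0],"roll":0,"gripper":40},{"translation":[20,0,0],"roll":0,"gripper":40},{"translation":[25,0,0],"roll":0,"gripper":40}]' 60|sed -n '2p;4p;5p'
```

```text
position: [0.527, 0.163, 0.0724]
ft_force: [-25.0, 1.9, 20.6]
grip_width: 0.0595
position: [0.5626, 0.1616, 0.0725]
ft_force: [-4.5, 0.3, -3.7]
grip_width: 0.0592
```

```bash

python3 -m creep '[{"translation":[4,0,0],"roll":0,"gripper":40},{"translation":[8,0,0],"roll":0,"gripper":40},{"translation":[12,0,0],"roll":0,"gripper":40},{"translation":[12,0,0],"roll":0,"gripper":40}]' 60|sed -n '2p;4p;5p'
for i in 1 2 3; do python3 -m creep '[{"translation":[2,0,0],"roll":0,"gripper":40},{"translation":[4,0,0],"roll":0,"gripper":40},{"translation":[4,0,0],"roll":0,"gripper":40}]' 60|sed -n '2p;4p'; done
```

```text
position: [0.5773, 0.161, 0.0731]
ft_force: [-0.7, -0.1, -5.5]
grip_width: 0.0596
position: [0.5779, 0.161, 0.0727]
ft_force: [-4.4, -0.1, -4.0]
position: [0.5782, 0.161, 0.0724]
ft_force: [-10.2, 0.4, -0.4]
position: [0.5783, 0.161, 0.0722]
ft_force: [-16.3, 1.2, 4.1]
```

```bash

python3 -m creep '[{"translation":[-9,0,0],"roll":0,"gripper":40},{"translation":[-9,0,0],"roll":0,"gripper":40}]' 60|sed -n '2p;4p'
for i in 1 2; do python3 -m creep '[{"translation":[0,0,0],"roll":0,"gripper":80},{"translation":[0,0,0],"roll":0,"gripper":80},{"translation":[0,0,0],"roll":0,"gripper":80},{"translation":[0,0,0],"roll":0,"gripper":80}]'|sed -n '2p;4p;5p'; done
python3 -m creep '[{"translation":[0,0,-30],"roll":0,"gripper":80},{"translation":[0,0,-70],"roll":0,"gripper":80},{"translation":[0,0,-110],"roll":0,"gripper":80},{"translation":[0,0,-150],"roll":0,"gripper":80},{"translation":[0,0,-190],"roll":0,"gripper":80}]'|head -2
python3 plan.py .475,.163,.26,-2.5
```

```text
position: [0.5776, 0.1611, 0.0731]
ft_force: [-3.1, 0.2, -5.5]
position: [0.5805, 0.161, 0.0741]
ft_force: [-0.0, 0.3, -0.8]
grip_width: 0.0765
position: [0.5783, 0.161, 0.073]
ft_force: [0.5, -0.9, 0.4]
grip_width: 0.0797
time: 48.65
position: [0.5776, 0.161, 0.2647]
t 48.65 p [0.5776 0.161  0.2647] yaw x-axis deg -2.49 F [ 0.6  1.1 -0.2] w 0.08 gf 0.0
T [-103, 2, 5] roll 0.0 rows 3 -> [475.0, 163.0, 260.0] -2.5
```

```bash

python3 -m creep '[{"translation":[-103,2,5],"roll":0,"gripper":80},{"translation":[-103,2,5],"roll":0,"gripper":80},{"translation":[-103,2,5],"roll":0,"gripper":80},{"translation":[-103,2,5],"roll":0,"gripper":80},{"translation":[-103,2,5],"roll":0,"gripper":80}]' >/dev/null
python3 - <<'E'
from det import *
o=st();W=proj_mats("wrist",o);im=viewer.camera("wrist");cv2.imwrite("pics/fin.png",im)
for r in rects(im,W,(0,0,0),(180,255,45),.085,1500):print("dark",*r)
for r in rects(im,W,(3,110,40),(14,255,255),.05,400):print("brown",*r)
T=proj_mats("top");t=viewer.camera("top");cv2.imwrite("pics/fint.png",t)
for r in rects(t,T,(3,110,40),(14,255,255),.093,120):print("top bar?",*r)
for r in rects(t,T,(8,80,90),(25,255,255),.003,300):print("cork",*r)
print("tray corners side view")
# expected battery top corners
h=np.array([.578,.161]);a=np.radians(-2.5);x=np.array([np.cos(a),np.sin(a)]);y=np.array([-x[1],x[0]])
for s in(-1,1):
  for q in(-1,1):print(s,q,pix(W,[*(h+s*.055*x+q*.03*y),.085]).round())
print("endstop near top",pix(W,[*(h+.056*x),.07]).round())
E
```

```text
t 49.07 p [0.4743 0.1636 0.2584] yaw x-axis deg -2.45 F [ 0.2 -0.8  0.5] w 0.0803 gf 0.0
dark [541.0, 339.0] [367.7 -28.2] [101.6 200.5] 88.1
dark [272.0, 410.0] [321.8 167. ] [210.8 636.4] 87.6
dark [75.0, 259.0] [457.1 366.6] [ 31.8 135.4] 87.0
dark [414.0, 189.0] [501.4  83.8] [43.6 43.7] 0.3
dark [68.0, 37.0] [623.2 340.4] [ 16.9 100.3] 87.1
dark [313.0, 87.0] [578.6 161.8] [ 59.1 107.4] -2.6
dark [173.0, 138.0] [536.2 271.4] [ 36.4 213.5] -0.6
brown [256.0, 361.0] [322.3 237.4] [40.2 93.4] 87.6
brown [136.0, 202.0] [495.4 326.6] [30.6 68.4] -3.4
brown [63.0, 139.0] [551.8 368.5] [110.9 166.9] 9.9
top bar? [14.0, 309.0] [360.3 664.8] [68.2 76.4] 2.9
top bar? [15.0, 260.0] [472.8 663.9] [ 82.7 108.1] 3.4
top bar? [581.0, 260.0] [ 450.  -668.6] [252.7 304.7] -77.9
cork [635.0, 361.0] [ 195.5 -807.1] [ 18.3 192.3] 0.5
cork [413.0, 283.0] [ 402.5 -261.1] [ 69.4 176.9] 43.5
cork [30.0, 283.0] [428.1 686.1] [146.1 372.7] 3.4
cork [600.0, 252.0] [ 468.7 -733.3] [255.2 310.9] -1.4
cork [353.0, 144.0] [ 763.2 -131.2] [ 64.3 103. ] 17.6
cork [245.0, 131.0] [801.8 149.8] [ 24.8 238. ] 80.4
cork [621.0, 81.0] [ 923.7 -847.9] [ 56.9 101.7] 84.4
cork [565.0, 21.0] [1100.6 -738.1] [107.1 362.5] 89.0
cork [458.0, 39.0] [1056.  -430.1] [ 50.6 207. ] -3.5
tray corners side view
-1 -1 [[352. 167.]]
-1 1 [[276. 166.]]
1 -1 [[356.  12.]]
1 1 [[273.  12.]]
endstop near top [[314.  16.]]
```

```bash
python3 plan.py .495,.0695,.11,-2.5
python3 -m creep '[{"translation":[24,93,50],"roll":0,"gripper":0},{"translation":[24,93,100],"roll":0,"gripper":0},{"translation":[24,93,145],"roll":0,"gripper":0},{"translation":[24,93,145],"roll":0,"gripper":0},{"translation":[24,93,145],"roll":0,"gripper":0}]' 20 >/dev/null
for i in 1 2; do python3 -m creep '[{"translation":[0,0,0],"roll":0,"gripper":0},{"translation":[0,0,0],"roll":0,"gripper":0},{"translation":[0,0,0],"roll":0,"gripper":0},{"translation":[0,0,0],"roll":0,"gripper":0},{"translation":[0,0,0],"roll":0,"gripper":0}]'|tail -2; done
python3 plan.py .495,.0695,.07,-2.5
```

```text
t 49.17 p [0.4766 0.1635 0.2584] yaw x-axis deg -2.5 F [ 0.8 -0.5  0. ] w 0.0803 gf 0.0
T [22, 93, 148] roll 0.0 rows 5 -> [495.0, 70.0, 110.0] -2.5
grip_width: 0.0211
grip_force: 0.0
grip_width: 0.0007
grip_force: 0.0
t 50.42 p [0.4951 0.0696 0.1132] yaw x-axis deg -2.48 F [-0.5  0.3  0.2] w 0.0007 gf 0.0
T [0, 0, 43] roll 0.0 rows 2 -> [495.0, 70.0, 70.0] -2.5
```

```bash

python3 -m creep '[{"translation":[0,0,20],"roll":0,"gripper":0},{"translation":[0,0,38],"roll":0,"gripper":0},{"translation":[0,0,46],"roll":0,"gripper":0},{"translation":[0,0,46],"roll":0,"gripper":0}]'|sed -n '2p;4p'
for i in 1 2 3 4 5; do python3 -m creep '[{"translation":[0,0,2],"roll":0,"gripper":0},{"translation":[0,0,2],"roll":0,"gripper":0},{"translation":[0,0,2],"roll":0,"gripper":0}]'|sed -n '2p;4p'; done
```

```text
position: [0.4942, 0.0695, 0.0656]
ft_force: [-1.1, -0.2, 2.1]
position: [0.4946, 0.0696, 0.0655]
ft_force: [-1.4, -0.3, 3.0]
position: [0.495, 0.0696, 0.0633]
ft_force: [-2.0, 0.2, 3.3]
position: [0.495, 0.0696, 0.0611]
ft_force: [-1.8, 0.2, 4.7]
position: [0.495, 0.0696, 0.0602]
ft_force: [-4.2, -0.4, 15.4]
position: [0.4951, 0.0696, 0.0599]
ft_force: [-6.0, 0.4, 29.9]
```

```bash

python3 -m creep '[{"translation":[0,0,-20],"roll":0,"gripper":0},{"translation":[0,0,-60],"roll":0,"gripper":0},{"translation":[0,0,-100],"roll":0,"gripper":0},{"translation":[0,0,-140],"roll":0,"gripper":0},{"translation":[0,0,-180],"roll":0,"gripper":0}]'|sed -n '2p;4p'
python3 -m creep '[{"translation":[-25,-90,-10],"roll":0,"gripper":0},{"translation":[-25,-90,-10],"roll":0,"gripper":0},{"translation":[-25,-90,-10],"roll":0,"gripper":0},{"translation":[-25,-90,-10],"roll":0,"gripper":0},{"translation":[-25,-90,-10],"roll":0,"gripper":0}]'>/dev/null
python3 - <<'E'
from det import *
o=st();W=proj_mats("wrist",o);im=viewer.camera("wrist")
for r in rects(im,W,(0,0,0),(180,255,45),.085,1500):
    if r[2][1]<125:print("dark",*r)
T=proj_mats("top");t=viewer.camera("top");S=proj_mats("side");s=viewer.camera("side")
for n,c in(("tray","top"),("tray","side"),("mat","side"),("blank4","top"),("blank4","side"),("tape","top")):
    print(n,c,[(np.round(d["bbox"]).astype(int).tolist(),round(d["p"],2)) for d in viewer.recognise(c,n) if d["p"]>.3])
for r in rects(s,S,(3,110,40),(14,255,255),.093,80):print("side brown",*r)
for r in rects(t,T,(3,110,40),(14,255,255),.093,80):print("top brown",*r)
print("bar expected px top/side",pix(T,[[.470,-.302,.093],[.358,-.350,.093]]).round().tolist(),pix(S,[[.470,-.302,.093],[.358,-.350,.093]]).round().tolist())
E
```

```text
position: [0.4957, 0.0695, 0.2388]
ft_force: [0.8, -0.8, -0.2]
t 52.83 p [0.4744 0.1608 0.2468] yaw x-axis deg -2.37 F [-0.4 -0.6 -0.1] w 0.0006 gf 0.0
dark [73.0, 264.0] [453.5 361.2] [ 25.8 122.7] 87.7
dark [414.0, 191.0] [501.5  83.7] [43.1 43.6] -89.7
dark [63.0, 33.0] [622.9 334.7] [17.5 87.4] 87.0
dark [309.0, 86.0] [578.8 161.8] [ 59.  107.2] -2.5
tray top [([396, 227, 68, 71], 0.65)]
tray side [([246, 308, 111, 85], 0.82)]
mat side [([235, 313, 130, 88], 0.95)]
blank4 top [([393, 146, 19, 27], 0.68), ([395, 223, 69, 80], 0.63), ([132, 197, 8, 29], 0.5)]
blank4 side [([340, 151, 14, 7], 0.61), ([423, 311, 36, 23], 0.57)]
tape top [([439, 160, 42, 38], 0.74)]
side brown [296.0, 447.0] [ 438.9 -564.3] [133.5 270.9] 11.4
side brown [15.0, 198.0] [-225.1  132.5] [ 71.8 132.7] -88.0
side brown [555.0, 251.0] [ 939.1 -117.3] [110.  625.5] -89.8
side brown [240.0, 196.0] [315.9 134.4] [ 55.8 196.6] -83.4
side brown [266.0, 115.0] [355.4 722.4] [74.6 78.5] -3.1
top brown [14.0, 309.0] [360.3 664.7] [68.  76.4] 3.4
top brown [15.0, 259.0] [472.7 663.9] [ 82.8 107.5] 3.4
top brown [578.0, 261.0] [ 449.8 -667.5] [252.6 308.4] -77.9
bar expected px top/side [[434.0, 251.0], [457.0, 298.0]] [[309.0, 311.0], [240.0, 333.0]]
```

```bash
python3 -c "
from rig import hand_in
print(hand_in())"
```

```text
the job is handed in; nothing more can be done
None
```

I handed the job in after 53 s of robot time. All six blanks are in the tub, the tray is flat on its mat (about 5 mm off centre by my estimate), the battery is home on the rail, and the start button was pressed fully down and released. The hand-in returned no verdict.

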